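Erect the folding tote, pack the bearing housings, slide it to the back-stop

TASK

Put up the four walls of the folding tote so that each one clicks in behind its spring catch and stays upright, then pack every bearing housing from the mat into the tote, setting each down gently on its flange rather than dropping it. When they are all in, push the loaded tote along its slide, away from you, to the end so that the back-stop snaps out behind it; do not disturb the oil bottle, the pliers or the steel block.

Things in the scene. Friction and masses are not known exactly. Their poses are not given: they have to be found in the camera images.
- tote_floor (a point): Centre of the grey folding tote's floor (upper face), 36 mm above the bench. x: along the rails, the way the tote travels, away from the robot; y: left; z: up. Wall hinge axes lie at this height: front/back at x = -68/+68 mm, left/right at y = +130/-130. Inside with walls up: 128 (x) by 252 mm (y). Corner posts 14 mm square at x +-65, y +-127, tops 70 mm above the floor.
- tote (a joint): Travel of the tote along its slide (m): 0 at the packing end, 0.083 at the end buffer. Slides stiffly (about 8 N), stays where left. In the last 3 cm a lug on its left side pushes the sprung back-stop aside (2 to 4 N more); from 0.080 on this snaps out behind the lug and the tote cannot come back (may settle to 0.079).
- backstop (a joint): Sprung steel tongue, 26 mm long, on a grey bracket on the left of the slide (x -4 to 20, y 141 to 153 mm from the tote's starting centre, 23 to 35 mm above the bench). 0 at rest or snapped out behind the lug, up to about 0.4 rad while pushed aside.
- wall_front (a joint): Angle (rad) of the tote wall on the side towards the robot (-x of tote_floor): 0 would be flat out, 1.571 upright, 1.60 hard against its stop. Starts half open (0.65 to 0.95) and, unless caught, springs back to about 1.1; caught, it rests at about 1.58. 2 to 4 N inwards at the rim swings it past the catch.
- wall_front_rim (a point): Middle of the free edge (mid-thickness) of that wall, 70 mm from its hinge. The wall is 236 mm long along the hinge and 8 mm thick (12 mm at the rim bead); outer ribs 2 mm.
- catch_front (a joint): Sprung steel tongue (26 mm long, 14 mm high, 54 mm above the hinge) on the corner post at the +y end of that wall, standing out up to 34 mm from the wall's plane: 0 at rest or snapped out behind the upright wall, up to about 0.4 rad while the end of the wall pushes it aside (it begins at a wall angle of about 1.2).
- wall_back (a joint): Angle (rad) of the tote wall on the side away from the robot (+x of tote_floor): 0 would be flat out, 1.571 upright, 1.60 hard against its stop. Starts half open (0.65 to 0.95) and, unless caught, springs back to about 1.1; caught, it rests at about 1.58. 2 to 4 N inwards at the rim swings it past the catch.
- wall_back_rim (a point): Middle of the free edge (mid-thickness) of that wall, 70 mm from its hinge. The wall is 236 mm long along the hinge and 8 mm thick (12 mm at the rim bead); outer ribs 2 mm.
- catch_back (a joint): Sprung steel tongue (26 mm long, 14 mm high, 54 mm above the hinge) on the corner post at the -y end of that wall, standing out up to 34 mm from the wall's plane: 0 at rest or snapped out behind the upright wall, up to about 0.4 rad while the end of the wall pushes it aside (it begins at a wall angle of about 1.2).
- wall_left (a joint): Angle (rad) of the tote wall on the side +y of tote_floor: 0 would be flat out, 1.571 upright, 1.60 hard against its stop. Starts half open (0.65 to 0.95) and, unless caught, springs back to about 1.1; caught, it rests at about 1.58. 2 to 4 N inwards at the rim swings it past the catch.
- wall_left_rim (a point): Middle of the free edge (mid-thickness) of that wall, 70 mm from its hinge. The wall is 112 mm long along the hinge and 8 mm thick (12 mm at the rim bead); outer ribs 2 mm.
- catch_left (a joint): Sprung steel tongue (26 mm long, 14 mm high, 54 mm above the hinge) on the corner post at the +x end of that wall, standing out up to 34 mm from the wall's plane: 0 at rest or snapped out behind the upright wall, up to about 0.4 rad while the end of the wall pushes it aside (it begins at a wall angle of about 1.2).
- wall_right (a joint): Angle (rad) of the tote wall on the side -y of tote_floor: 0 would be flat out, 1.571 upright, 1.60 hard against its stop. Starts half open (0.65 to 0.95) and, unless caught, springs back to about 1.1; caught, it rests at about 1.58. 2 to 4 N inwards at the rim swings it past the catch.
- wall_right_rim (a point): Middle of the free edge (mid-thickness) of that wall, 70 mm from its hinge. The wall is 112 mm long along the hinge and 8 mm thick (12 mm at the rim bead); outer ribs 2 mm.
- catch_right (a joint): Sprung steel tongue (26 mm long, 14 mm high, 54 mm above the hinge) on the corner post at the -x end of that wall, standing out up to 34 mm from the wall's plane: 0 at rest or snapped out behind the upright wall, up to about 0.4 rad while the end of the wall pushes it aside (it begins at a wall angle of about 1.2).
- housing1: Machined aluminium flanged bearing housing, about 0.14 kg: square flange 50 x 50 x 10 mm with a plain round hub of 34 mm diameter on top, total height 46 mm; at the start it stands flange down on the black mat. Three to five housings are present. Origin: centre of the flange's underside, z up through the hub, x and y along the flange's sides.
- housing2: Machined aluminium flanged bearing housing, about 0.14 kg: square flange 50 x 50 x 10 mm with a plain round hub of 34 mm diameter on top, total height 46 mm; at the start it stands flange down on the black mat. Three to five housings are present. Origin: centre of the flange's underside, z up through the hub, x and y along the flange's sides.
- housing3: Machined aluminium flanged bearing housing, about 0.14 kg: square flange 50 x 50 x 10 mm with a plain round hub of 34 mm diameter on top, total height 46 mm; at the start it stands flange down on the black mat. Three to five housings are present. Origin: centre of the flange's underside, z up through the hub, x and y along the flange's sides.
- housing4: Machined aluminium flanged bearing housing, about 0.14 kg: square flange 50 x 50 x 10 mm with a plain round hub of 34 mm diameter on top, total height 46 mm; at the start it stands flange down on the black mat. Three to five housings are present. Origin: centre of the flange's underside, z up through the hub, x and y along the flange's sides.
- housing5: Machined aluminium flanged bearing housing, about 0.14 kg: square flange 50 x 50 x 10 mm with a plain round hub of 34 mm diameter on top, total height 46 mm; at the start it stands flange down on the black mat. Three to five housings are present. Origin: centre of the flange's underside, z up through the hub, x and y along the flange's sides.
- mat: Black rubber mat, 280 (x) x 200 (y) x 3 mm, on which the housings stand. Origin: centre of its underside.
- oil_bottle: Bystander: yellow oil bottle, 56 mm diameter, 130 mm tall, standing. Origin under its centre.
- pliers: Bystander: red-handled pliers lying flat, about 150 x 45 x 12 mm. Origin under the joint.
- setup_block: Bystander: drilled steel set-up block, 75 x 50 x 25 mm. Origin under its centre.
Mind the look-alikes: they are no part of the job. What is shaped like the housing5 but blue or turquoise is not meant.

How it is judged:
By the outcome, as a careful person would: the job done as asked, in the order asked, and still so for the second after the job is handed in, with the robot touching nothing.
Of housing1, housing2, housing3, housing4, housing5 only 3 to 5 are there at a start; the rules pass over those that are not, and their reading is None.
At some moment in a run one of housing1, housing2, housing3, housing4, housing5 may be knocked a few centimetres aside while the robot is not near it.
It also fails if it takes over 210 s, if anything falls off the work surface, if the arm or the gripper's body presses on something with over 40 N, if the wrist force passes 120 N, or if a joint passes its speed limit or range.

ROBOT

A 7-joint arm with a two-finger parallel gripper is mounted at the origin on the work surface. World frame = base frame: x ahead of the robot, y to its left, z up, the work surface at z = 0. Lengths are in m, angles in rad, forces in N, time in s.
With the tool pointing down it reaches from about 0.4 to 0.85 m from the base axis. Payload 10.4 kg.
Tool frame: the origin (TCP) lies at the very end of the fingers, on their centre line; the grasp point (between the pads) lies 19 mm behind it (manip.tcp_to_grasp is the z of the grasp point in the tool frame, in m); z points along the fingers, x is the direction in which the jaws open and shut, and the axes are right-handed (so a half turn about z gives the same grasp; the last joint's range is limited). The gripper opens to 85 mm and grips with 20 to 120 N. Pads are 22 mm wide; open, the fingers measure 114 mm over their backs; the gripper's body (76 mm by 85 mm) begins 54 mm behind the grasp point. The pads swing forward as they close: fully open they stand 13 mm farther back than shut.
Start: joints at [-1.342, 0.332, -0.065, 1.46, 0.022, 1.35, -0.088], TCP at [0.156, 0.605, 0.231] pointing down, gripper open.
Joint ranges: [-2.6, 2.6], [-0.5, 2.12], [-1.47, 1.34], [0.16, 2.42], [-1.27, 4.41], [0.06, 2.06], [-2.6, 2.6]. Speed limits (rad/s): [2.22, 2.22, 2.79, 2.79, 3.14, 3.14, 3.14].

INTERFACE

Orientations are given as a unit quaternion [x, y, z, w].
In Python, from workcell import manip gives the robot as it stands.
- The arm moves only by the tool servo_tool, never from a script. Its argument "moves" is a list of rows, each an object with "travel": the shift along the tool's x, y, z in mm, a list of three; "dr": the turn, a rotation vector about the tool's x, y, z in degrees, a list of three. A call has 1 to 12 rows; each row shifts and turns the commanded pose from where the row before left it, along the tool's axes as they then stand; what a row does not reach is not made up. A row lasts 1/8 s, in which the tool goes at most 62.5 mm and 10.7 degrees, less where a joint would pass 70% of its speed; a pose out of reach is approached as far as the arm can. A call is refused whole if a number of a shift passes 62.5 or a number of a turn 10.7, either way. A call with a gripper value outside its range is refused whole. "claw" is the closure, from 0 (fully open) to 1 (shut), set as the call begins (left out, the last holds). The fingers move at their own pace and stop on an object; "squeeze" is the grip in N (left out, the last holds). Time passes only in rows, so rows that do not move let the fingers close. It gives the time, the measured TCP pose, the force and the opening at its end, in the units of the state.
- manip.get_obs(): the state, without advancing time (a new reading comes with each control period).
- manip.camera(name): name is "scene" or "side" or "wrist"; returns the picture (420x560x3 uint8, blue, green, red); there is no depth.
- manip.calibration(name): a dict with "intrinsics" (3x3 intrinsics, pixels), "view" (4x4, takes a point from world to camera coordinates). Camera axes: x right, y down, z forward; pixel columns grow to the right and rows downward; lengths in m; the calibration is good to about 2 mm. A picture is of the moment at which its call begins: read the wrist's pose just before it. calibration takes no time and is no camera call; for the wrist camera it gives the pose at the moment of the call.
- manip.hand_in(): hands the job in, once; it reports no verdict.
The state is a dict: "clock": time; "joint_pos": joint angles; "joint_velocities": joint speeds; "tau": joint torques, N m; "position": TCP position; "ee_rot": TCP orientation; "ft_force": force on the tool from outside, world axes, zero at the start; "torque": the same for the moment, N m; "grip_width": opening from 0.0 (shut) to 1.0 (fully open).
Only numpy, scipy, OpenCV 4.12 (cv2) and the standard library are available. Lean on these libraries where they do the work, as an engineer would, in place of code of your own. Each camera call takes 0.05 s, during which the arm holds its last target. There are 200 camera calls.

## Working session

There is one attempt and no reset: what is moved stays moved. The work goes in short steps, Python scripts to look and compute and a tool call to move; the robot and the scene stay as the last step left them, time stands still between calls to the robot, and variables do not carry over. Pictures are saved under pics/ and viewed, on a budget of 14 in all, crops included, one or two more only if the job needs it, and the job is handed in when it is done.

Besides the shell and the picture viewer there is one more tool, called after "Request:" by a JSON object that holds its "api" and its "payload". servo_tool: Moves the arm, as the interface text tells. Its arguments: {"type":"object","properties":{"moves":{"type":"array","items":{"type":"object","properties":{"travel":{"type":"array","items":{"type":"number"}},"dr":{"type":"array","items":{"type":"number"}}}}},"claw":{"type":"number"},"squeeze":{"type":"number"}},"required":["moves"]}

```bash
ls; mkdir -p pics
python3 - <<'E'
from workcell import manip
import cv2,numpy as np
o=manip.get_obs();print(o)
print(manip.tcp_to_grasp)
for n in("scene","side"):
    im=manip.camera(n);cv2.imwrite(f"pics/{n}0.png",im);c=manip.calibration(n);print(n,np.round(c["intrinsics"],1).tolist(),np.round(c["view"],3).tolist())
E
```

```text
pics
{'clock': 0.0, 'joint_pos': array([-1.341628  ,  0.33287507, -0.06470606,  1.46095227,  0.02158926,
        1.34986941, -0.08850871]), 'joint_velocities': array([ 0.00066945,  0.00216877,  0.00122715, -0.00180316,  0.00040303,
       -0.00085013,  0.00076902]), 'tau': array([-8.85331538e-04, -6.25443721e+01,  4.85813257e-02, -3.91598153e+01,
        1.61574717e-02,  9.81093297e-03, -2.35979479e-05]), 'position': array([0.15560339, 0.60493717, 0.2305087 ]), 'ee_rot': array([ 7.90285051e-01,  6.12738967e-01, -5.40420981e-04,  4.52007710e-04]), 'ft_force': array([ 0.11553719,  0.65332374, -0.35111295]), 'torque': array([-0.02627487,  0.01551031, -0.01018744]), 'grip_width': 1.0001673199021843}
-0.0187
scene [[487.6, 0.0, 276.9], [0.0, 487.6, 208.0], [0.0, 0.0, 1.0]] [[0.876, 0.483, -0.002, -0.483], [0.332, -0.607, -0.722, -0.14], [-0.35, 0.631, -0.692, 1.406], [0.0, 0.0, 0.0, 1.0]]
side [[441.9, 0.0, 283.7], [0.0, 441.9, 207.2], [0.0, 0.0, 1.0]] [[0.842, -0.539, -0.018, -0.448], [-0.368, -0.549, -0.75, 0.24], [0.394, 0.639, -0.661, 0.959], [0.0, 0.0, 0.0, 1.0]]
```

View pics/scene0.png

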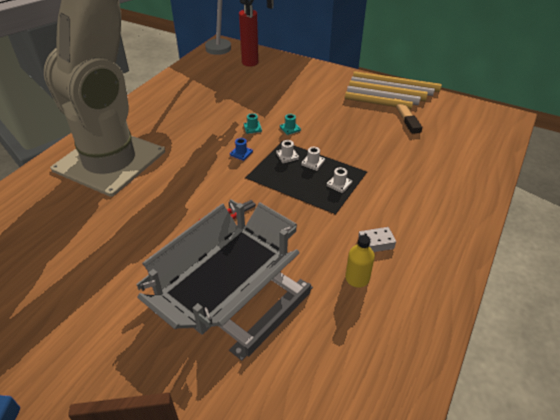

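View pics/side0.png

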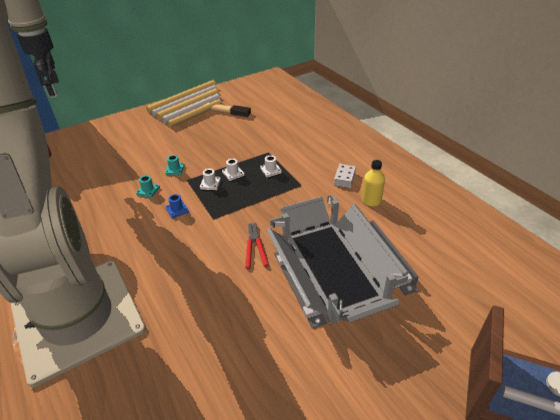

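```bash
cat > h.py <<'E'
from workcell import manip
import cv2,numpy as np
def ray(n,uv,c=None):
    c=c or manip.calibration(n);V=np.array(c["view"]);K=np.array(c["intrinsics"])
    R=V[:3,:3];o=-R.T@V[:3,3];d=R.T@np.linalg.inv(K)@[uv[0],uv[1],1.];return o,d
def plane(n,uv,z,c=None):
    o,d=ray(n,uv,c);return o+d*(z-o[2])/d[2]
def tri(a,ua,b,ub,ca=None,cb=None):
    o1,d1=ray(a,ua,ca);o2,d2=ray(b,ub,cb)
    t=np.linalg.lstsq(np.stack([d1,-d2],1),o2-o1,rcond=None)[0];p,q=o1+d1*t[0],o2+d2*t[1];return (p+q)/2,np.linalg.norm(p-q)
def proj(n,p,c=None):
    c=c or manip.calibration(n);V=np.array(c["view"]);q=np.array(c["intrinsics"])@(V[:3,:3]@np.array(p)+V[:3,3]);return q[:2]/q[2]
E
python3 - <<'E'
from h import *
np.set_printoptions(precision=3,suppress=True)
for nm,a,b in [("floor",(225,275),(333,265)),("bottle top",(363,238),(377,165)),("block",(378,240),(345,175)),("h1",(287,145),(209,174)),("h2",(313,152),(232,163)),("h3",(340,173),(270,159))]:
    print(nm,*tri("scene",a,"side",b))
print("mat corners",[plane("scene",u,.003) for u in[(283,142),(366,171),(335,207),(247,176)]])
print("mat side",[plane("side",u,.003) for u in[(271,155),(299,182),(220,213),(188,181)]])
print("pliers",[plane("side",u,.006) for u in[(254,228),(267,264),(248,266)]])
print("bottle",plane("side",(373,203),0.0))
for n,t in(("scene",(130,180,200,180)),("side",(255,180,180,170))):
    x,y,w,h=t;im=cv2.imread(f"pics/{n}0.png")[y:y+h,x:x+w];cv2.imwrite(f"pics/c_{n}.png",cv2.resize(im,None,fx=390/h*1.0,fy=390/h*1.0,interpolation=cv2.INTER_CUBIC))
a,b=[cv2.imread(f"pics/c_{n}.png") for n in("scene","side")]
s=min(800/(a.shape[1]+b.shape[1]),1);cv2.imwrite("pics/both.png",cv2.resize(np.hstack([a,b]),None,fx=s,fy=s));print(a.shape,b.shape,s)
E
```

```text
floor [ 0.537 -0.206  0.027] 0.004992029271713681
bottle top [ 0.786 -0.056  0.125] 0.005511049599119464
block [0.791 0.068 0.009] 0.0015520521943240182
h1 [0.443 0.258 0.041] 0.00013440676685418278
h2 [0.522 0.265 0.042] 0.0031512612965330887
h3 [0.624 0.218 0.043] 0.0047524277786222344
mat corners [array([0.401, 0.311, 0.003]), array([0.669, 0.303, 0.003]), array([0.653, 0.128, 0.003]), array([0.389, 0.125, 0.003])]
mat side [array([0.668, 0.287, 0.003]), array([0.664, 0.123, 0.003]), array([0.409, 0.13 , 0.003]), array([0.393, 0.311, 0.003])]
pliers [array([0.456, 0.025, 0.006]), array([ 0.42 , -0.1  ,  0.006]), array([ 0.379, -0.081,  0.006])]
bottle [ 0.783 -0.066  0.   ]
(390, 433, 3) (390, 413, 3) 0.9456264775413712
```

View pics/both.png

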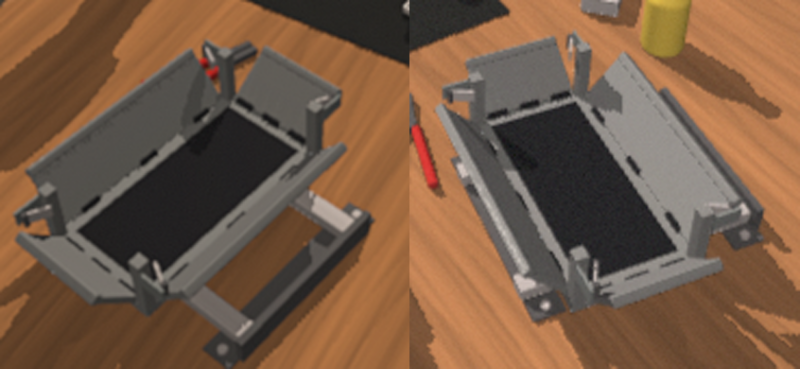

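Run:
```python
from h import *
np.set_printoptions(precision=3,suppress=True)
S=lambda u:(130+u[0]/2.049,180+u[1]/2.049)
D=lambda u:(255+(u[0]-409.5)/2.169,180+u[1]/2.169)
P={"FL":((224,55),(477,80)),"BL":((315,103),(581,40)),"FR":((47,190),(580,253)),"BR":((143,260),(712,208))}
Q={}
for k,(a,b) in P.items():
    p,e=tri("scene",S(a),"side",D(b));Q[k]=p
    print(k,p,e,plane("scene",S(a),.106),plane("side",D(b),.106))
print("c",sum(Q.values())/4)
for k,(i,j) in {"yawy":("FR","FL"),"yawyB":("BR","BL"),"x":("FL","BL"),"xr":("FR","BR")}.items(): d=Q[j]-Q[i];print(k,np.linalg.norm(d),np.degrees(np.arctan2(d[1],d[0])))
```

```text
FL [ 0.494 -0.073  0.1  ] 0.001323477628861243 [ 0.498 -0.079  0.106] [ 0.491 -0.078  0.106]
BL [ 0.622 -0.093  0.108] 0.00619563133089554 [ 0.622 -0.095  0.106] [ 0.624 -0.087  0.106]
FR [ 0.445 -0.32   0.102] 0.001912712208385447 [ 0.448 -0.323  0.106] [ 0.444 -0.321  0.106]
BR [ 0.578 -0.347  0.106] 0.0024670241531182854 [ 0.578 -0.345  0.106] [ 0.578 -0.348  0.106]
c [ 0.535 -0.208  0.104]
yawy 0.25205610069075135 78.80687897780018
yawyB 0.2573908146102638 80.25588974127629
x 0.12907871313488425 -8.948892786547136
xr 0.13529216795914 -11.283214438013022
```

Request:
{"api": "servo_tool", "payload": {"moves": [{"travel": [0,0,0],"dr": [0,0,-4.1]},{"travel": [-40,40,0]},{"travel": [-40,40,0]},{"travel": [-40,40,0]},{"travel": [-40,40,0]},{"travel": [-40,40,0]},{"travel": [-40,40,0]},{"travel": [-40,40,0]},{"travel": [-40,40,0]},{"travel": [-40,40,0]},{"travel": [-40,40,0]},{"travel": [-40,40,0]}], "claw": 1}}

```text
$.moves[1]: bad value
```

```bash
cat >> h.py <<'E'
from scipy.spatial.transform import Rotation as Ro
C=np.array([.535,-.209]);Y=np.radians(-10.3)
def st(C=C,Y=Y):
    o=manip.get_obs();R=Ro.from_quat(o["ee_rot"]).as_matrix();p=o["position"]
    u=np.array([np.cos(Y),np.sin(Y)]);v=np.array([-u[1],u[0]]);d=p[:2]-C
    print("t%.2f"%o["clock"],"pos",np.round(p,4),"local mm",np.round([d@u*1e3,d@v*1e3],1),"yaw x %.2f"%np.degrees(np.arctan2(R[1,0],R[0,0])),"zax",np.round(R[:,2],4),"F",np.round(o["ft_force"],1),"Ftote",np.round([o["ft_force"][:2]@u,o["ft_force"][:2]@v],1),"w %.3f"%o["grip_width"])
E
python3 -c "
from h import *
st();cv2.imwrite('pics/w1.png',manip.camera('wrist'))"
```

```text
t0.10 pos [0.1556 0.605  0.2306] local mm [-518.8  733. ] yaw x 75.57 zax [-3.0e-04 -1.3e-03 -1.0e+00] F [ 0.   0.1 -0.2] Ftote [-0.   0.1] w 1.001
```

Both fields are required in each row.

Request:
{"api": "servo_tool", "payload": {"moves": [{"travel": [0,0,0],"dr": [0,0,-4.1]},{"travel": [-40,40,0],"dr": [0,0,0]},{"travel": [-40,40,0],"dr": [0,0,0]},{"travel": [-40,40,0],"dr": [0,0,0]},{"travel": [-40,40,0],"dr": [0,0,0]},{"travel": [-40,40,0],"dr": [0,0,0]},{"travel": [-40,40,0],"dr": [0,0,0]},{"travel": [-40,40,0],"dr": [0,0,0]},{"travel": [-40,40,0],"dr": [0,0,0]},{"travel": [-40,40,0],"dr": [0,0,0]},{"travel": [-40,40,0],"dr": [0,0,0]},{"travel": [-40,40,0],"dr": [0,0,0]}], "claw": 1}}

```text
clock: 1.65
position: [0.5104, 0.092, 0.2314]
ee_rot: [0.768, 0.641, 0.0, -0.0]
ft_force: [1.3, 0.7, 0.0]
grip_width: 0.001
```

```bash
python3 -c "
from h import *
st()"
```

```text
t1.65 pos [0.5104 0.092  0.2314] local mm [-78.  291.7] yaw x 79.69 zax [ 3.e-04  3.e-04 -1.e+00] F [1.3 0.7 0. ] Ftote [1.1 0.9] w 0.001
```

Request:
{"api": "servo_tool", "payload": {"moves": [{"travel": [-35,34,0],"dr": [0,0,0]},{"travel": [-35,34,0],"dr": [0,0,0]},{"travel": [0,0,50],"dr": [0,0,0]},{"travel": [0,0,60],"dr": [0,0,0]},{"travel": [0,0,51],"dr": [0,0,0]},{"travel": [0,0,0],"dr": [0,0,0]},{"travel": [-15,0,0],"dr": [0,0,0]},{"travel": [-15,0,0],"dr": [0,0,0]},{"travel": [-15,0,0],"dr": [0,0,0]},{"travel": [-10,0,0],"dr": [0,0,0]},{"travel": [-6,0,0],"dr": [0,0,0]},{"travel": [0,0,0],"dr": [0,0,0]}]}}

```text
clock: 3.15
position: [0.5672, -0.0312, 0.084]
ee_rot: [0.764, 0.645, 0.018, 0.001]
ft_force: [4.1, 54.1, 74.0]
grip_width: -0.007
```

```bash
python3 -c "
from h import *
st()"
```

```text
t3.15 pos [ 0.5672 -0.0312  0.084 ] local mm [-1.000e-01  1.807e+02] yaw x 80.44 zax [ 0.0293  0.0216 -0.9993] F [ 4.1 54.1 74. ] Ftote [-5.7 54. ] w -0.007
```

Request:
{"api": "servo_tool", "payload": {"moves": [{"travel": [8,0,-20],"dr": [0,0,0]},{"travel": [20,0,-30],"dr": [0,0,0]},{"travel": [20,0,-30],"dr": [0,0,0]},{"travel": [0,0,0],"dr": [0,0,0]}]}}

```text
clock: 3.65
position: [0.5639, 0.0003, 0.1544]
ee_rot: [0.767, 0.641, 0.003, 0.001]
ft_force: [-0.1, -0.9, -0.0]
grip_width: -0.001
```

```bash
python3 -c "
from h import *
st();a=manip.camera('side');b=manip.camera('scene');cv2.imwrite('pics/m1.png',cv2.resize(np.hstack([a[120:370,180:460],b[150:400,100:380]]),None,fx=1.4,fy=1.4,interpolation=cv2.INTER_CUBIC))"
```

```text
t3.65 pos [5.639e-01 3.000e-04 1.544e-01] local mm [ -9. 211.] yaw x 79.74 zax [ 0.0067  0.002  -1.    ] F [-0.1 -0.9 -0. ] Ftote [ 0.1 -0.9] w -0.001
```

View pics/m1.png

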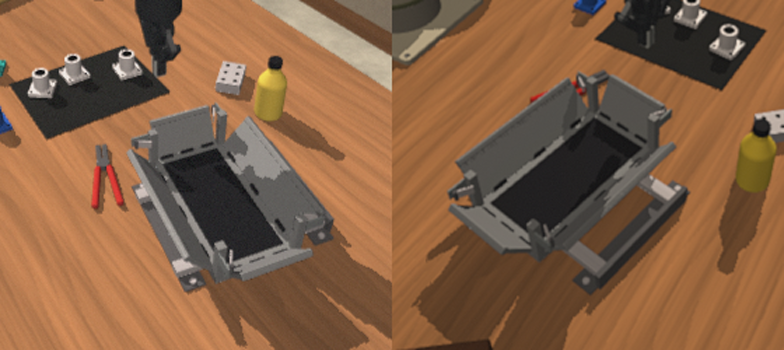

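Request:
{"api": "servo_tool", "payload": {"moves": [{"travel": [4,-3,50],"dr": [0,0,0]},{"travel": [0,0,48],"dr": [0,0,0]},{"travel": [0,0,0],"dr": [0,0,0]},{"travel": [-15,0,0],"dr": [0,0,0]},{"travel": [-15,0,0],"dr": [0,0,0]},{"travel": [-5,0,0],"dr": [0,0,0]}]}}

```text
clock: 4.5
position: [0.5566, -0.0287, 0.0572]
ee_rot: [0.768, 0.641, 0.005, 0.0]
ft_force: [-5.7, 16.8, 30.9]
grip_width: 0.001
```

```bash
python3 -c "
from h import *
st()"
```

```text
t4.50 pos [ 0.5566 -0.0287  0.0572] local mm [-11.  181.2] yaw x 79.70 zax [ 0.0077  0.0052 -1.    ] F [-5.7 16.8 30.9] Ftote [-8.6 15.5] w 0.001
```

Request:
{"api": "servo_tool", "payload": {"moves": [{"travel": [4,0,-6],"dr": [0,0,0]},{"travel": [6,0,0],"dr": [0,0,0]},{"travel": [0,0,0],"dr": [0,0,0]}]}}

```text
clock: 4.88
position: [0.5551, -0.0204, 0.0585]
ee_rot: [0.768, 0.641, 0.0, 0.0]
ft_force: [-0.2, 0.6, -0.6]
grip_width: 0.003
```

```bash
python3 -c "
from h import *
st();a=manip.camera('side');b=manip.camera('scene');w=manip.camera('wrist')
p=manip.get_obs()['position'];print(proj('side',p),proj('scene',p),proj('wrist',p))
f=lambda i:cv2.resize(i,None,fx=2.2,fy=2.2,interpolation=cv2.INTER_CUBIC)
top=np.hstack([f(a[120:300,240:420]),f(b[150:330,150:330])]);cv2.imwrite('pics/m2.png',top[:, :800]);cv2.imwrite('pics/w2.png',w)"
```

```text
t4.88 pos [ 0.5551 -0.0204  0.0585] local mm [-14.  189.2] yaw x 79.69 zax [ 4.e-04  2.e-04 -1.e+00] F [-0.2  0.6 -0.6] Ftote [-0.3  0.6] w 0.003
[295.28626184 208.66069214] [273.63572084 214.37494215] [280.98770666 264.14196951]
```

View pics/m2.png

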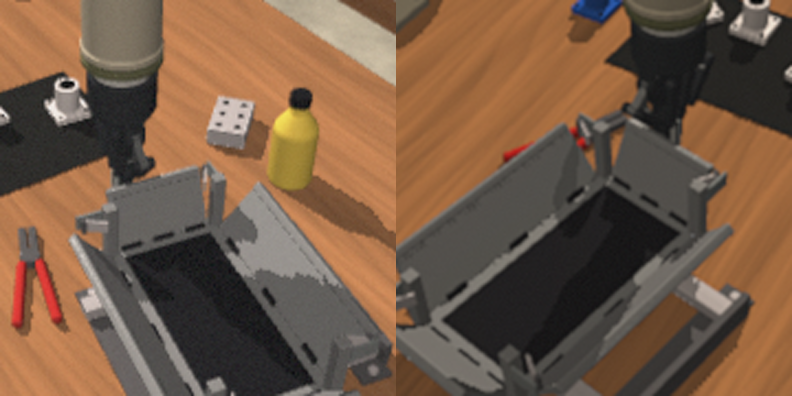

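Request:
{"api": "servo_tool", "payload": {"moves": [{"travel": [20,4,-10],"dr": [0,0,10]},{"travel": [0,0,0],"dr": [0,0,10]},{"travel": [0,0,0],"dr": [0,0,10]},{"travel": [0,0,0],"dr": [0,0,10]},{"travel": [0,0,0],"dr": [0,0,10]},{"travel": [0,0,0],"dr": [0,0,10]},{"travel": [0,0,0],"dr": [0,0,10]},{"travel": [0,0,0],"dr": [0,0,10]},{"travel": [0,0,0],"dr": [0,0,10]},{"travel": [0,0,0],"dr": [0,0,0]}]}}

```text
clock: 6.28
position: [0.5623, -0.0016, 0.068]
ee_rot: [0.996, -0.089, -0.0, 0.0]
ft_force: [0.6, -0.4, 0.3]
grip_width: -0.001
```

```bash
python3 -c "
from h import *
st();print(manip.get_obs()['joint_pos'].round(2))"
```

```text
t6.28 pos [ 0.5623 -0.0016  0.068 ] local mm [-10.2 208.9] yaw x -10.27 zax [-5.e-04 -6.e-04 -1.e+00] F [ 0.6 -0.4  0.3] Ftote [ 0.6 -0.3] w -0.001
[-0.73  0.44  0.8   1.84 -0.37  1.01  0.04]
```

Request:
{"api": "servo_tool", "payload": {"moves": [{"travel": [0,15,0],"dr": [0,0,0]},{"travel": [0,15,0],"dr": [0,0,0]},{"travel": [0,8,0],"dr": [0,0,0]},{"travel": [0,6,0],"dr": [0,0,0]}]}}

```text
clock: 6.78
position: [0.5548, -0.0448, 0.0686]
ee_rot: [0.996, -0.09, 0.0, -0.001]
ft_force: [0.3, 3.3, 2.9]
grip_width: 0.003
```

```bash
python3 -c "
from h import *
st()"
```

```text
t6.78 pos [ 0.5548 -0.0448  0.0686] local mm [ -9.9 165.1] yaw x -10.32 zax [ 6.0e-04  1.3e-03 -1.0e+00] F [0.3 3.3 2.9] Ftote [-0.3  3.3] w 0.003
```

Request:
{"api": "servo_tool", "payload": {"moves": [{"travel": [0,6,0],"dr": [0,0,0]},{"travel": [0,6,0],"dr": [0,0,0]},{"travel": [0,4,0],"dr": [0,0,0]},{"travel": [0,0,0],"dr": [0,0,0]}]}}

```text
clock: 7.28
position: [0.5515, -0.0611, 0.0682]
ee_rot: [0.996, -0.09, -0.0, 0.0]
ft_force: [-0.2, 0.3, -0.3]
grip_width: 0.001
```

Request:
{"api": "servo_tool", "payload": {"moves": [{"travel": [0,2,0],"dr": [0,0,0]},{"travel": [0,0,0],"dr": [0,0,0]}]}}

```text
clock: 7.52
position: [0.5513, -0.0624, 0.0682]
ee_rot: [0.996, -0.09, -0.0, 0.0]
ft_force: [0.7, 1.6, 0.5]
grip_width: 0.002
```

Request:
{"api": "servo_tool", "payload": {"moves": [{"travel": [0,2,0],"dr": [0,0,0]},{"travel": [0,0,0],"dr": [0,0,0]}]}}

```text
clock: 7.78
position: [0.5509, -0.0644, 0.0682]
ee_rot: [0.996, -0.09, -0.0, -0.0]
ft_force: [-0.5, 2.0, 1.4]
grip_width: 0.002
```

Request:
{"api": "servo_tool", "payload": {"moves": [{"travel": [0,2,0],"dr": [0,0,0]},{"travel": [0,0,0],"dr": [0,0,0]}]}}

```text
clock: 8.02
position: [0.5508, -0.0657, 0.0683]
ee_rot: [0.996, -0.09, -0.0, -0.001]
ft_force: [-0.4, 5.1, 1.9]
grip_width: 0.003
```

Request:
{"api": "servo_tool", "payload": {"moves": [{"travel": [0,2,0],"dr": [0,0,0]},{"travel": [0,0,0],"dr": [0,0,0]}]}}

```text
clock: 8.28
position: [0.5507, -0.0658, 0.0683]
ee_rot: [0.996, -0.089, -0.0, -0.002]
ft_force: [0.4, 10.4, 2.3]
grip_width: -0.002
```

Request:
{"api": "servo_tool", "payload": {"moves": [{"travel": [0,-30,0],"dr": [0,0,0]},{"travel": [0,-20,-30],"dr": [0,0,0]},{"travel": [0,0,-50],"dr": [0,0,0]},{"travel": [0,0,0],"dr": [0,0,0]}]}}

```text
clock: 8.78
position: [0.5613, -0.02, 0.1515]
ee_rot: [0.996, -0.09, 0.003, -0.0]
ft_force: [-0.5, 0.2, -0.8]
grip_width: -0.003
```

```bash
python3 -c "
from h import *
st();a=manip.camera('side');b=manip.camera('scene')
f=lambda i:cv2.resize(i,None,fx=2.2,fy=2.2,interpolation=cv2.INTER_CUBIC)
top=np.hstack([f(a[150:340,240:420]),f(b[170:360,130:310])]);cv2.imwrite('pics/m3.png',top[:, :800])"
```

```text
t8.78 pos [ 0.5613 -0.02    0.1515] local mm [ -7.9 190.7] yaw x -10.35 zax [ 5.7e-03  4.0e-04 -1.0e+00] F [-0.5  0.2 -0.8] Ftote [-0.6  0.1] w -0.003
```

View pics/m3.png

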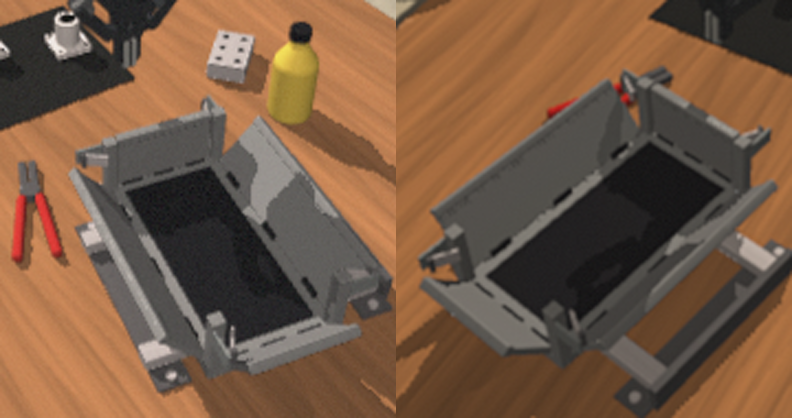

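Request:
{"api": "servo_tool", "payload": {"moves": [{"travel": [18,58,0],"dr": [0,0,0]},{"travel": [0,58,0],"dr": [0,0,0]},{"travel": [0,58,0],"dr": [0,0,0]},{"travel": [0,58,0],"dr": [0,0,0]},{"travel": [0,58,0],"dr": [0,0,0]},{"travel": [0,58,0],"dr": [0,0,0]},{"travel": [0,58,0],"dr": [0,0,0]},{"travel": [0,0,0],"dr": [0,0,0]},{"travel": [0,0,50],"dr": [0,0,0]},{"travel": [0,0,43],"dr": [0,0,0]},{"travel": [0,0,0],"dr": [0,0,0]}]}}

```text
clock: 10.25
position: [0.5021, -0.4196, 0.0511]
ee_rot: [0.996, -0.09, -0.003, -0.002]
ft_force: [1.1, 0.5, 0.4]
grip_width: -0.001
```

```bash
python3 -c "
from h import *
st()"
```

```text
t10.25 pos [ 0.5021 -0.4196  0.0511] local mm [   5.2 -213.1] yaw x -10.33 zax [-0.0064  0.0043 -1.    ] F [1.1 0.5 0.4] Ftote [1.  0.7] w -0.001
```

Request:
{"api": "servo_tool", "payload": {"moves": [{"travel": [4,-12,-5],"dr": [0,0,0]},{"travel": [0,-12,0],"dr": [0,0,0]},{"travel": [0,-10,0],"dr": [0,0,0]},{"travel": [0,-8,0],"dr": [0,0,0]},{"travel": [0,-6,0],"dr": [0,0,0]}]}}

```text
clock: 10.88
position: [0.5172, -0.3766, 0.0619]
ee_rot: [0.996, -0.09, 0.001, 0.001]
ft_force: [-2.0, -8.1, 12.2]
grip_width: 0.001
```

Request:
{"api": "servo_tool", "payload": {"moves": [{"travel": [0,-6,0],"dr": [0,0,0]},{"travel": [0,-5,0],"dr": [0,0,0]},{"travel": [0,-4,0],"dr": [0,0,0]},{"travel": [0,-2,0],"dr": [0,0,0]},{"travel": [0,0,0],"dr": [0,0,0]}]}}

```text
clock: 11.5
position: [0.5203, -0.3635, 0.0654]
ee_rot: [0.996, -0.092, 0.003, 0.003]
ft_force: [-8.0, -5.6, 32.5]
grip_width: -0.001
```

Request:
{"api": "servo_tool", "payload": {"moves": [{"travel": [0,-2,0],"dr": [0,0,0]},{"travel": [0,-1,0],"dr": [0,0,0]},{"travel": [0,0,0],"dr": [0,0,0]}]}}

```text
clock: 11.88
position: [0.5209, -0.3608, 0.0657]
ee_rot: [0.996, -0.092, 0.003, 0.003]
ft_force: [-10.0, -5.8, 36.3]
grip_width: -0.001
```

```bash
python3 -c "
from h import *
st()"
```

```text
t11.88 pos [ 0.5209 -0.3608  0.0657] local mm [  13.2 -151.9] yaw x -10.52 zax [ 0.0058 -0.007  -1.    ] F [-10.   -5.8  36.3] Ftote [-8.8 -7.5] w -0.001
```

Request:
{"api": "servo_tool", "payload": {"moves": [{"travel": [0,6,2],"dr": [0,0,0]},{"travel": [0,16,0],"dr": [0,0,0]},{"travel": [0,10,-20],"dr": [0,0,0]},{"travel": [0,0,0],"dr": [0,0,0]}]}}

```text
clock: 12.38
position: [0.515, -0.3882, 0.0802]
ee_rot: [0.996, -0.091, 0.001, 0.001]
ft_force: [0.0, -0.3, 0.0]
grip_width: 0.003
```

```bash
python3 -c "
from h import *
st()"
```

```text
t12.38 pos [ 0.515  -0.3882  0.0802] local mm [  12.4 -179.8] yaw x -10.39 zax [ 0.0021 -0.0013 -1.    ] F [ 0.  -0.3  0. ] Ftote [ 0.1 -0.3] w 0.003
```

Request:
{"api": "servo_tool", "payload": {"moves": [{"travel": [0,-7,0],"dr": [0,0,0]},{"travel": [0,-7,0],"dr": [0,0,0]},{"travel": [0,0,0],"dr": [0,0,0]}]}}

```text
clock: 12.75
position: [0.5176, -0.3717, 0.0779]
ee_rot: [0.996, -0.089, -0.0, -0.001]
ft_force: [-0.1, 0.1, 0.7]
grip_width: -0.001
```

Request:
{"api": "servo_tool", "payload": {"moves": [{"travel": [0,-6,0],"dr": [0,0,0]},{"travel": [0,-6,0],"dr": [0,0,0]},{"travel": [0,-4,0],"dr": [0,0,0]},{"travel": [0,0,0],"dr": [0,0,0]}]}}

```text
clock: 13.25
position: [0.5202, -0.3567, 0.078]
ee_rot: [0.996, -0.09, -0.0, -0.0]
ft_force: [0.2, 0.3, -0.3]
grip_width: -0.001
```

Request:
{"api": "servo_tool", "payload": {"moves": [{"travel": [0,-4,0],"dr": [0,0,0]},{"travel": [0,0,0],"dr": [0,0,0]}]}}

```text
clock: 13.5
position: [0.5208, -0.3532, 0.0782]
ee_rot: [0.996, -0.09, -0.0, -0.0]
ft_force: [-0.0, -0.7, 0.2]
grip_width: 0.002
```

```bash
python3 -c "
from h import *
st()"
```

```text
t13.50 pos [ 0.5208 -0.3532  0.0782] local mm [  11.8 -144.4] yaw x -10.31 zax [-1.e-04  5.e-04 -1.e+00] F [-0.  -0.7  0.2] Ftote [ 0.1 -0.6] w 0.002
```

Request:
{"api": "servo_tool", "payload": {"moves": [{"travel": [0,-2,0],"dr": [0,0,0]},{"travel": [0,0,0],"dr": [0,0,0]}]}}

```text
clock: 13.75
position: [0.5208, -0.3526, 0.0783]
ee_rot: [0.996, -0.09, 0.0, 0.001]
ft_force: [0.4, -5.0, -1.2]
grip_width: 0.001
```

Request:
{"api": "servo_tool", "payload": {"moves": [{"travel": [0,-2,0],"dr": [0,0,0]},{"travel": [0,0,0],"dr": [0,0,0]}]}}

```text
clock: 14.0
position: [0.5208, -0.3524, 0.0784]
ee_rot: [0.996, -0.091, 0.0, 0.002]
ft_force: [1.7, -11.6, -5.7]
grip_width: -0.001
```

```bash
python3 -c "
from h import *
st();cv2.imwrite('pics/s4.png',manip.camera('side'));cv2.imwrite('pics/c4.png',manip.camera('scene'))"
```

```text
t14.00 pos [ 0.5208 -0.3524  0.0784] local mm [  11.6 -143.7] yaw x -10.44 zax [ 4.0e-04 -4.4e-03 -1.0e+00] F [  1.7 -11.6  -5.7] Ftote [  3.8 -11.1] w -0.001
```

Request:
{"api": "servo_tool", "payload": {"moves": [{"travel": [0,15,0],"dr": [0,0,0]},{"travel": [0,10,-40],"dr": [0,0,0]},{"travel": [20,0,-45],"dr": [0,0,-10]},{"travel": [0,0,0],"dr": [0,0,-10]},{"travel": [0,0,0],"dr": [0,0,-10]},{"travel": [0,0,0],"dr": [0,0,-10]},{"travel": [0,0,0],"dr": [0,0,-10]},{"travel": [0,0,0],"dr": [0,0,-10]},{"travel": [0,0,0],"dr": [0,0,-10]},{"travel": [0,0,0],"dr": [0,0,-10]},{"travel": [0,0,0],"dr": [0,0,-10]},{"travel": [0,0,0],"dr": [0,0,0]}]}}

```text
clock: 15.6
position: [0.5363, -0.378, 0.1631]
ee_rot: [0.768, 0.64, 0.0, -0.0]
ft_force: [0.2, -0.4, 0.5]
grip_width: 0.001
```

```bash
python3 -c "
from h import *
st()"
```

```text
t15.60 pos [ 0.5363 -0.378   0.1631] local mm [  31.5 -166.1] yaw x 79.59 zax [-2.0e-04  1.1e-03 -1.0e+00] F [ 0.2 -0.4  0.5] Ftote [ 0.3 -0.4] w 0.001
```

Request:
{"api": "servo_tool", "payload": {"moves": [{"travel": [44,31,0],"dr": [0,0,0]},{"travel": [44,31,0],"dr": [0,0,0]},{"travel": [44,32,0],"dr": [0,0,0]},{"travel": [44,32,0],"dr": [0,0,0]},{"travel": [0,0,0],"dr": [0,0,0]},{"travel": [0,0,50],"dr": [0,0,0]},{"travel": [0,0,50],"dr": [0,0,0]},{"travel": [0,0,0],"dr": [0,0,0]}]}}

```text
clock: 16.6
position: [0.689, -0.2269, 0.059]
ee_rot: [0.769, 0.639, -0.002, -0.003]
ft_force: [-0.2, 0.3, 1.0]
grip_width: -0.001
```

Request:
{"api": "servo_tool", "payload": {"moves": [{"travel": [0,-9,0],"dr": [0,0,0]},{"travel": [0,-8,0],"dr": [0,0,0]},{"travel": [0,-8,-8],"dr": [0,0,0]},{"travel": [0,-8,-6],"dr": [0,0,0]},{"travel": [0,-8,-5],"dr": [0,0,0]}]}}

```text
clock: 17.23
position: [0.6516, -0.2198, 0.0834]
ee_rot: [0.768, 0.641, 0.0, 0.0]
ft_force: [0.6, 0.1, -0.6]
grip_width: 0.001
```

```bash
python3 -c "
from h import *
st()"
```

```text
t17.23 pos [ 0.6516 -0.2198  0.0834] local mm [116.7  10.2] yaw x 79.68 zax [ 0.0012  0.     -1.    ] F [ 0.6  0.1 -0.6] Ftote [0.6 0.2] w 0.001
```

Request:
{"api": "servo_tool", "payload": {"moves": [{"travel": [0,-8,0],"dr": [0,0,0]},{"travel": [0,-6,-2],"dr": [0,0,0]},{"travel": [0,-6,-2],"dr": [0,0,0]},{"travel": [0,-4,0],"dr": [0,0,0]}]}}

```text
clock: 17.73
position: [0.6278, -0.2154, 0.0862]
ee_rot: [0.768, 0.641, -0.0, -0.0]
ft_force: [2.4, -1.3, 1.7]
grip_width: 0.003
```

Request:
{"api": "servo_tool", "payload": {"moves": [{"travel": [0,-5,0],"dr": [0,0,0]},{"travel": [0,-3,0],"dr": [0,0,0]},{"travel": [0,0,0],"dr": [0,0,0]}]}}

```text
clock: 18.1
position: [0.6209, -0.2142, 0.0863]
ee_rot: [0.768, 0.641, 0.001, 0.001]
ft_force: [5.2, 0.6, -0.4]
grip_width: 0.001
```

Request:
{"api": "servo_tool", "payload": {"moves": [{"travel": [0,-2,0],"dr": [0,0,0]},{"travel": [0,0,0],"dr": [0,0,0]}]}}

```text
clock: 18.35
position: [0.6192, -0.2138, 0.0863]
ee_rot: [0.768, 0.641, 0.001, 0.001]
ft_force: [7.9, -0.8, -0.9]
grip_width: -0.001
```

```bash
python3 -c "
from h import *
st()"
```

```text
t18.35 pos [ 0.6192 -0.2138  0.0863] local mm [83.7 10.3] yaw x 79.69 zax [ 2.1e-03 -4.0e-04 -1.0e+00] F [ 7.9 -0.8 -0.9] Ftote [7.9 0.6] w -0.001
```

Request:
{"api": "servo_tool", "payload": {"moves": [{"travel": [0,-2,0],"dr": [0,0,0]},{"travel": [0,0,0],"dr": [0,0,0]}]}}

```text
clock: 18.6
position: [0.6173, -0.2134, 0.0863]
ee_rot: [0.768, 0.641, 0.001, 0.001]
ft_force: [6.9, -1.1, -1.6]
grip_width: -0.001
```

Request:
{"api": "servo_tool", "payload": {"moves": [{"travel": [0,-2,0],"dr": [0,0,0]},{"travel": [0,0,0],"dr": [0,0,0]}]}}

```text
clock: 18.85
position: [0.6154, -0.213, 0.0863]
ee_rot: [0.768, 0.641, 0.001, 0.001]
ft_force: [7.8, -0.6, -1.2]
grip_width: 0.002
```

```bash
python3 -c "
from h import *
st()"
```

```text
t18.85 pos [ 0.6154 -0.213   0.0863] local mm [79.8 10.4] yaw x 79.70 zax [ 2.1e-03 -4.0e-04 -1.0e+00] F [ 7.8 -0.6 -1.2] Ftote [7.8 0.8] w 0.002
```

Request:
{"api": "servo_tool", "payload": {"moves": [{"travel": [0,25,0],"dr": [0,0,0]},{"travel": [0,25,-20],"dr": [0,0,0]},{"travel": [0,0,-60],"dr": [0,0,0]},{"travel": [0,0,-50],"dr": [0,0,0]},{"travel": [0,0,0],"dr": [0,0,0]}]}}

```text
clock: 19.48
position: [0.6646, -0.2234, 0.2206]
ee_rot: [0.768, 0.64, 0.001, 0.002]
ft_force: [-0.5, -0.3, -1.1]
grip_width: 0.0
```

```bash
python3 -c "
from h import *
st();a=manip.camera('side');b=manip.camera('scene')
f=lambda i:cv2.resize(i,None,fx=2.2,fy=2.2,interpolation=cv2.INTER_CUBIC)
top=np.hstack([f(a[150:340,240:420]),f(b[170:360,130:310])]);cv2.imwrite('pics/m5.png',top[:, :800])"
```

```text
t19.48 pos [ 0.6646 -0.2234  0.2206] local mm [130.1   9. ] yaw x 79.64 zax [ 0.0055 -0.0019 -1.    ] F [-0.5 -0.3 -1.1] Ftote [-0.4 -0.4] w 0.000
```

View pics/m5.png

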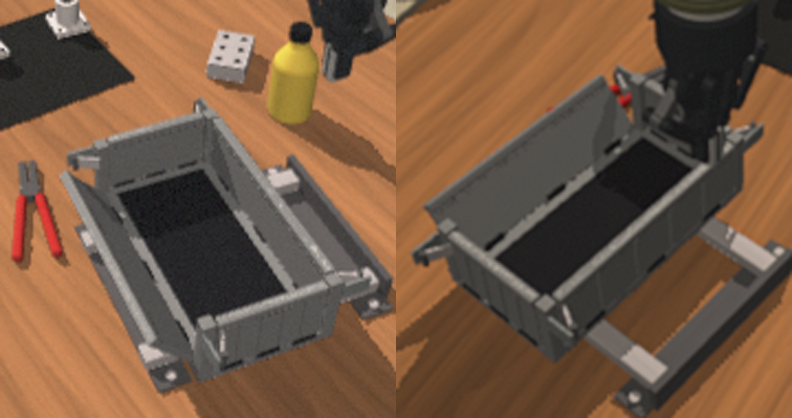

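Request:
{"api": "servo_tool", "payload": {"moves": [{"travel": [-5,-57,0],"dr": [0,0,0]},{"travel": [-5,-57,0],"dr": [0,0,0]},{"travel": [-5,-57,0],"dr": [0,0,0]},{"travel": [-5,-57,0],"dr": [0,0,0]},{"travel": [0,-57,0],"dr": [0,0,0]},{"travel": [0,0,0],"dr": [0,0,0]},{"travel": [0,0,55],"dr": [0,0,0]},{"travel": [0,0,55],"dr": [0,0,0]},{"travel": [0,0,48],"dr": [0,0,0]},{"travel": [0,0,0],"dr": [0,0,0]}]}}

```text
clock: 20.82
position: [0.3765, -0.1901, 0.055]
ee_rot: [0.768, 0.641, -0.003, -0.003]
ft_force: [-0.1, -0.0, 0.0]
grip_width: -0.001
```

```bash
python3 -c "
from h import *
st()"
```

```text
t20.82 pos [ 0.3765 -0.1901  0.055 ] local mm [-159.3   -9.7] yaw x 79.68 zax [-9.1e-03  1.0e-04 -1.0e+00] F [-0.1 -0.   0. ] Ftote [-0.1 -0. ] w -0.001
```

Request:
{"api": "servo_tool", "payload": {"moves": [{"travel": [0,9,-5],"dr": [0,0,0]},{"travel": [0,8,-4],"dr": [0,0,0]},{"travel": [0,8,-8],"dr": [0,0,0]},{"travel": [0,8,-6],"dr": [0,0,0]},{"travel": [0,8,-5],"dr": [0,0,0]}]}}

```text
clock: 21.45
position: [0.4207, -0.1982, 0.087]
ee_rot: [0.768, 0.641, 0.0, 0.0]
ft_force: [-1.8, -0.0, 0.6]
grip_width: -0.003
```

Request:
{"api": "servo_tool", "payload": {"moves": [{"travel": [0,8,0],"dr": [0,0,0]},{"travel": [0,6,-2],"dr": [0,0,0]},{"travel": [0,6,-2],"dr": [0,0,0]},{"travel": [0,4,0],"dr": [0,0,0]}]}}

```text
clock: 21.95
position: [0.4439, -0.2025, 0.0903]
ee_rot: [0.768, 0.641, -0.0, 0.0]
ft_force: [-2.6, -0.1, 1.0]
grip_width: -0.002
```

Request:
{"api": "servo_tool", "payload": {"moves": [{"travel": [0,5,0],"dr": [0,0,0]},{"travel": [0,3,0],"dr": [0,0,0]},{"travel": [0,0,0],"dr": [0,0,0]}]}}

```text
clock: 22.32
position: [0.4516, -0.2038, 0.0902]
ee_rot: [0.768, 0.641, 0.0, 0.0]
ft_force: [-0.9, 0.2, 1.2]
grip_width: -0.001
```

```bash
python3 -c "
from h import *
st()"
```

```text
t22.32 pos [ 0.4516 -0.2038  0.0902] local mm [-82.9  -9.8] yaw x 79.67 zax [ 1.e-04 -1.e-04 -1.e+00] F [-0.9  0.2  1.2] Ftote [-0.9  0. ] w -0.001
```

Request:
{"api": "servo_tool", "payload": {"moves": [{"travel": [0,2,0],"dr": [0,0,0]},{"travel": [0,0,0],"dr": [0,0,0]}]}}

```text
clock: 22.58
position: [0.4526, -0.2041, 0.0901]
ee_rot: [0.768, 0.64, -0.0, -0.001]
ft_force: [-6.9, 1.1, 4.4]
grip_width: 0.002
```

Request:
{"api": "servo_tool", "payload": {"moves": [{"travel": [0,1.5,0],"dr": [0,0,0]},{"travel": [0,0,0],"dr": [0,0,0]}]}}

```text
clock: 22.82
position: [0.4539, -0.2043, 0.0901]
ee_rot: [0.768, 0.64, -0.0, -0.001]
ft_force: [-6.7, 1.2, 5.1]
grip_width: 0.001
```

Request:
{"api": "servo_tool", "payload": {"moves": [{"travel": [0,-25,0],"dr": [0,0,0]},{"travel": [0,0,-55],"dr": [0,0,0]},{"travel": [0,0,-55],"dr": [0,0,0]},{"travel": [0,0,-55],"dr": [0,0,0]},{"travel": [52,5,0],"dr": [0,0,0]},{"travel": [52,5,0],"dr": [0,0,0]},{"travel": [52,5,0],"dr": [0,0,0]},{"travel": [52,5,0],"dr": [0,0,0]},{"travel": [52,5,0],"dr": [0,0,0]},{"travel": [52,5,0],"dr": [0,0,0]},{"travel": [52,5,0],"dr": [0,0,0]},{"travel": [52,5,0],"dr": [0,0,0]}], "claw": 0}}

```text
clock: 24.32
position: [0.5448, 0.2042, 0.2555]
ee_rot: [0.768, 0.641, 0.001, -0.0]
ft_force: [0.6, -1.1, 0.1]
grip_width: 1.001
```

Request:
{"api": "servo_tool", "payload": {"moves": [{"travel": [0,0,0],"dr": [0,0,0]},{"travel": [0,0,0],"dr": [0,0,0]}]}}

```text
clock: 24.58
position: [0.5444, 0.2018, 0.2552]
ee_rot: [0.768, 0.641, 0.0, 0.0]
ft_force: [-1.0, 0.2, -0.3]
grip_width: 1.0
```

Run:
```python
from h import *
st()
a=manip.camera('side');b=manip.camera('scene');c=manip.calibration('wrist');w=manip.camera('wrist')
import pickle;pickle.dump(c,open('wc.pkl','wb'));cv2.imwrite('pics/w6.png',w)
np.set_printoptions(precision=3,suppress=True)
for n,p in(('h1',(.443,.258,.049)),('h2',(.522,.265,.049)),('h3',(.624,.218,.049))): print(n,proj('wrist',p,c))
f=lambda i:cv2.resize(i,(300,300),interpolation=cv2.INTER_CUBIC)
cv2.imwrite('pics/m6.png',np.hstack([w,np.vstack([f(a[150:340,240:430]),f(b[170:360,130:320])])[:420,:240]]) if 0 else np.vstack([cv2.resize(w,(600,450))[:, :], np.hstack([a[160:310,270:420],b[190:340,130:280],b[120:270,230:380],a[120:270,170:320]])])[:600])
```

```text
t24.57 pos [0.5444 0.2018 0.2552] local mm [-64.2 405.9] yaw x 79.67 zax [ 3.e-04 -3.e-04 -1.e+00] F [-1.   0.2 -0.3] Ftote [-1.   0.1] w 1.000
h1 [315.981  80.624]
h2 [331.504 150.867]
h3 [305.591 235.35 ]
```

View pics/m6.png

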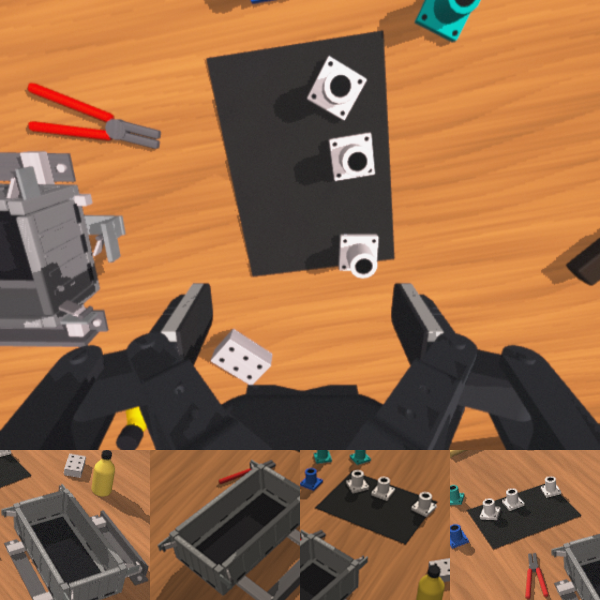

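Run:
```python
from h import *
import pickle
c=pickle.load(open('wc.pkl','rb'));w=cv2.imread('pics/w6.png')
np.set_printoptions(precision=3,suppress=True)
g=cv2.cvtColor(w,cv2.COLOR_BGR2GRAY)
h=cv2.cvtColor(w,cv2.COLOR_BGR2HSV)
m=((h[...,2]>120)&(h[...,1]<50)).astype(np.uint8)*255
for t in cv2.findContours(m[:275,190:370],cv2.RETR_CCOMP,cv2.CHAIN_APPROX_NONE)[0]:
    a=cv2.contourArea(t)
    if a>60:
        M=cv2.moments(t);u=(M['m10']/M['m00']+190,M['m01']/M['m00']);r=cv2.minAreaRect(t)
        print(a,np.round(u,1),plane('wrist',u,.049,c),'rect',np.round(r[1],0),r[2])
for n,i,box in(("scene",cv2.imread('pics/m6.png')[450:600,300:450],(230,120)),("side",cv2.imread('pics/m6.png')[450:600,450:600],(170,120))):
    g=cv2.cvtColor(i,cv2.COLOR_BGR2HSV);m=((g[...,2]>120)&(g[...,1]<50)).astype(np.uint8)*255
    for t in cv2.findContours(m,cv2.RETR_CCOMP,cv2.CHAIN_APPROX_NONE)[0]:
        a=cv2.contourArea(t)
        if a>6:
            q=cv2.minEnclosingCircle(t)[0];u=(q[0]+box[0],q[1]+box[1]);print(n,a,np.round(u,1),plane(n,u,.049),plane(n,u,.02))
```

```text
1242.5 [334.8 236.9] [0.633 0.255 0.049] rect [36. 41.] 2.489553213119507
188.5 [339.1 248.2] [0.65  0.259 0.049] rect [15. 16.] 45.0
1492.5 [328.6 145.7] [0.515 0.262 0.049] rect [40. 40.] 81.25383758544922
266.5 [333.2 150.3] [0.522 0.267 0.049] rect [18. 18.] 45.0
1811.0 [314.1  82. ] [0.444 0.256 0.049] rect [42. 46.] 28.810794830322266
334.5 [317.2  79.8] [0.442 0.259 0.049] rect [20. 21.] 45.0
scene 8.0 [280.  237.5] [ 0.6   -0.072  0.049] [ 0.587 -0.048  0.02 ]
scene 12.0 [284.5 232. ] [ 0.601 -0.051  0.049] [ 0.588 -0.027  0.02 ]
scene 157.5 [369.9 236.5] [0.779 0.03  0.049] [0.773 0.057 0.02 ]
scene 8.5 [375.  232.5] [0.785 0.048 0.049] [0.779 0.075 0.02 ]
scene 36.0 [254.  212.5] [ 0.506 -0.03   0.049] [ 0.489 -0.005  0.02 ]
scene 8.5 [240. 205.] [ 0.462 -0.024  0.049] [0.444 0.002 0.02 ]
scene 15.0 [231. 209.] [ 0.45  -0.046  0.049] [ 0.432 -0.022  0.02 ]
scene 98.5 [353.5 175.5] [0.663 0.214 0.049] [0.652 0.248 0.02 ]
scene 7.0 [356. 182.] [0.679 0.193 0.049] [0.669 0.226 0.02 ]
scene 61.0 [355. 166.] [0.651 0.253 0.049] [0.64  0.288 0.02 ]
scene 31.0 [355. 165.] [0.65  0
[... 250 characters left out ...]
 [0.525 0.259 0.049] [0.51  0.294 0.02 ]
scene 56.5 [287.5 143.5] [0.446 0.255 0.049] [0.427 0.291 0.02 ]
scene 28.0 [287.1 143. ] [0.443 0.257 0.049] [0.425 0.292 0.02 ]
side 117.0 [284.8 257.5] [ 0.447 -0.139  0.049] [ 0.461 -0.117  0.02 ]
side 248.0 [298.  244.5] [ 0.495 -0.122  0.049] [ 0.511 -0.099  0.02 ]
side 47.0 [298. 211.] [ 0.561 -0.024  0.049] [0.579 0.003 0.02 ]
side 215.0 [208.5 180.2] [0.425 0.222 0.049] [0.438 0.259 0.02 ]
side 226.0 [233.  169.8] [0.505 0.228 0.049] [0.521 0.264 0.02 ]
side 24.5 [231.5 161. ] [0.522 0.269 0.049] [0.538 0.307 0.02 ]
side 213.0 [270.8 157.2] [0.628 0.22  0.049] [0.649 0.256 0.02 ]
side 23.5 [270.  148.5] [0.65  0.261 0.049] [0.672 0.299 0.02 ]
```

Request:
{"api": "servo_tool", "payload": {"moves": [{"travel": [37,47,0],"dr": [0,0,0]},{"travel": [37,47,40],"dr": [0,0,0]},{"travel": [0,0,55],"dr": [0,0,0]},{"travel": [0,0,50],"dr": [0,0,0]},{"travel": [0,0,20],"dr": [0,0,0]},{"travel": [0,0,0],"dr": [0,0,0]}], "claw": 0, "squeeze": 40}}

```text
clock: 25.48
position: [0.6429, 0.2538, 0.0955]
ee_rot: [0.768, 0.64, -0.0, -0.0]
ft_force: [-0.9, 0.2, 0.9]
grip_width: 1.001
```

```bash
cat >> h.py <<'E'
def go(tx,ty,tz):
    o=manip.get_obs();R=Ro.from_quat(o["ee_rot"]).as_matrix();print("t%.1f"%o["clock"],"pos",o["position"].round(4),"delta tool mm",np.round(R.T@(np.array([tx,ty,tz])-o["position"])*1e3,1),"w %.3f"%o["grip_width"])
E
python3 -c "
from h import *
go(.650,.258,.018);st()"
```

```text
t25.5 pos [0.6429 0.2538 0.0955] delta tool mm [ 5.5  6.3 77.5] w 1.001
t25.48 pos [0.6429 0.2538 0.0955] local mm [ 23.4 474.6] yaw x 79.63 zax [-9.e-04 -4.e-04 -1.e+00] F [-0.9  0.2  0.9] Ftote [-0.9  0. ] w 1.001
```

Request:
{"api": "servo_tool", "payload": {"moves": [{"travel": [5.5,6.3,0],"dr": [0,0,0]},{"travel": [0,0,40],"dr": [0,0,0]},{"travel": [0,0,30],"dr": [0,0,0]},{"travel": [0,0,7],"dr": [0,0,0]},{"travel": [0,0,0],"dr": [0,0,0]},{"travel": [0,0,0],"dr": [0,0,0]}]}}

```text
clock: 26.22
position: [0.6515, 0.2592, 0.0208]
ee_rot: [0.768, 0.641, 0.002, 0.0]
ft_force: [0.2, 0.2, 0.0]
grip_width: 0.998
```

Request:
{"api": "servo_tool", "payload": {"moves": [{"travel": [0,0,0],"dr": [0,0,0]},{"travel": [0,0,0],"dr": [0,0,0]},{"travel": [0,0,0],"dr": [0,0,0]},{"travel": [0,0,0],"dr": [0,0,0]},{"travel": [0,0,0],"dr": [0,0,0]}], "claw": 1, "squeeze": 40}}

```text
clock: 26.85
position: [0.6504, 0.2587, 0.019]
ee_rot: [0.768, 0.641, 0.0, 0.0]
ft_force: [-2.2, 0.1, 4.5]
grip_width: 0.387
```

```bash
python3 -c "
from h import *
go(.650,.258,.018);st()"
```

```text
t26.9 pos [0.6504 0.2587 0.019 ] delta tool mm [-0.8 -0.3  1. ] w 0.387
t26.85 pos [0.6504 0.2587 0.019 ] local mm [ 29.9 480.8] yaw x 79.67 zax [ 4.e-04  2.e-04 -1.e+00] F [-2.2  0.1  4.5] Ftote [-2.2 -0.3] w 0.387
```

Request:
{"api": "servo_tool", "payload": {"moves": [{"travel": [0,0,-30],"dr": [0,0,0]},{"travel": [0,0,-50],"dr": [0,0,0]},{"travel": [-20,0,-55],"dr": [0,0,0]},{"travel": [-40,-4,-25],"dr": [0,0,0]},{"travel": [-50,-5,0],"dr": [0,0,0]},{"travel": [-55,-5,0],"dr": [0,0,0]},{"travel": [-55,-5,0],"dr": [0,0,0]},{"travel": [-55,-5,0],"dr": [0,0,0]},{"travel": [-55,-5,0],"dr": [0,0,0]},{"travel": [-55,0,0],"dr": [0,0,0]},{"travel": [-55,0,0],"dr": [0,0,0]},{"travel": [-50,0,0],"dr": [0,0,0]}]}}

```text
clock: 28.35
position: [0.5329, -0.22, 0.1782]
ee_rot: [0.768, 0.64, -0.0, -0.0]
ft_force: [1.6, -0.2, -2.4]
grip_width: 0.389
```

Request:
{"api": "servo_tool", "payload": {"moves": [{"travel": [-40,0,0],"dr": [0,0,0]},{"travel": [-20,0,0],"dr": [0,0,0]},{"travel": [0,0,0],"dr": [0,0,0]},{"travel": [0,0,0],"dr": [0,0,0]}]}}

```text
clock: 28.85
position: [0.5234, -0.2758, 0.1781]
ee_rot: [0.767, 0.641, 0.0, -0.001]
ft_force: [0.4, 1.2, -1.7]
grip_width: 0.385
```

```bash
python3 -c "
from h import *
st();cv2.imwrite('pics/s7.png',cv2.resize(np.hstack([manip.camera('side')[120:330,240:430],manip.camera('scene')[120:330,130:320]]),None,fx=2,fy=2))"
```

```text
t28.85 pos [ 0.5234 -0.2758  0.1781] local mm [  0.5 -67.8] yaw x 79.75 zax [-4.e-04  1.e-03 -1.e+00] F [ 0.4  1.2 -1.7] Ftote [0.2 1.3] w 0.385
```

View pics/s7.png

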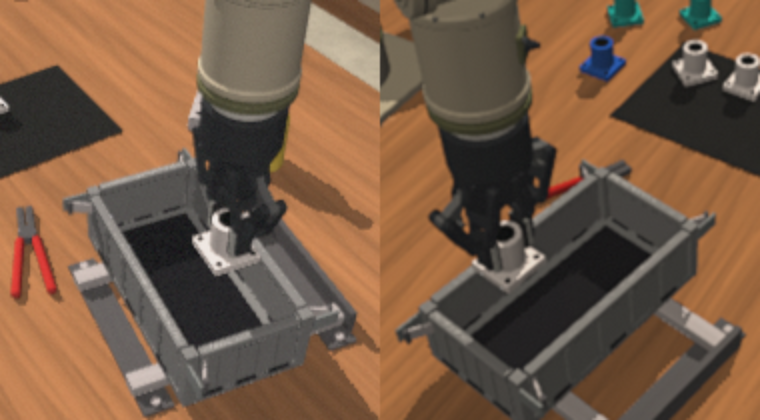

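Request:
{"api": "servo_tool", "payload": {"moves": [{"travel": [-4,0,40],"dr": [0,0,0]},{"travel": [0,0,50],"dr": [0,0,0]},{"travel": [0,0,20],"dr": [0,0,0]},{"travel": [0,0,8],"dr": [0,0,0]},{"travel": [0,0,2],"dr": [0,0,0]},{"travel": [0,0,0],"dr": [0,0,0]}]}}

```text
clock: 29.7
position: [0.5232, -0.2814, 0.0599]
ee_rot: [0.768, 0.641, 0.001, 0.001]
ft_force: [-0.8, -0.3, -1.5]
grip_width: 0.383
```

Request:
{"api": "servo_tool", "payload": {"moves": [{"travel": [0,0,2],"dr": [0,0,0]},{"travel": [0,0,2],"dr": [0,0,0]},{"travel": [0,0,0],"dr": [0,0,0]}]}}

```text
clock: 30.08
position: [0.5223, -0.2811, 0.0544]
ee_rot: [0.768, 0.641, -0.0, -0.0]
ft_force: [-0.4, -0.4, -1.6]
grip_width: 0.387
```

Request:
{"api": "servo_tool", "payload": {"moves": [{"travel": [0,0,1.5],"dr": [0,0,0]},{"travel": [0,0,0.5],"dr": [0,0,0]},{"travel": [0,0,0],"dr": [0,0,0]}]}}

```text
clock: 30.45
position: [0.5223, -0.2811, 0.0525]
ee_rot: [0.768, 0.641, -0.0, -0.0]
ft_force: [-0.2, 0.3, -2.0]
grip_width: 0.385
```

Request:
{"api": "servo_tool", "payload": {"moves": [{"travel": [0,0,1],"dr": [0,0,0]},{"travel": [0,0,0],"dr": [0,0,0]}]}}

```text
clock: 30.7
position: [0.5225, -0.2812, 0.0519]
ee_rot: [0.768, 0.641, 0.0, 0.0]
ft_force: [-2.7, 1.1, 4.2]
grip_width: 0.389
```

Request:
{"api": "servo_tool", "payload": {"moves": [{"travel": [0,0,0],"dr": [0,0,0]},{"travel": [0,0,0],"dr": [0,0,0]},{"travel": [0,0,0],"dr": [0,0,0]}], "claw": 0.3}}

```text
clock: 31.08
position: [0.5251, -0.2737, 0.0505]
ee_rot: [0.766, 0.643, 0.003, -0.003]
ft_force: [7.1, 21.7, -2.7]
grip_width: 0.698
```

Request:
{"api": "servo_tool", "payload": {"moves": [{"travel": [0,0,-15],"dr": [0,0,0]},{"travel": [0,0,-55],"dr": [0,0,0]},{"travel": [0,0,-55],"dr": [0,0,0]},{"travel": [50,-10,-20],"dr": [0,0,0]},{"travel": [60,-10,0],"dr": [0,0,0]},{"travel": [60,-10,0],"dr": [0,0,0]},{"travel": [60,-10,0],"dr": [0,0,0]},{"travel": [60,-10,0],"dr": [0,0,0]},{"travel": [60,-10,0],"dr": [0,0,0]},{"travel": [60,-10,0],"dr": [0,0,0]},{"travel": [60,-10,0],"dr": [0,0,0]},{"travel": [50,-10,0],"dr": [0,0,0]}]}}

```text
clock: 32.58
position: [0.527, 0.2489, 0.1969]
ee_rot: [0.768, 0.641, 0.001, 0.0]
ft_force: [1.7, -0.3, 0.5]
grip_width: 0.701
```

Request:
{"api": "servo_tool", "payload": {"moves": [{"travel": [18,-5,0],"dr": [0,0,0]},{"travel": [0,0,0],"dr": [0,0,0]},{"travel": [0,0,0],"dr": [0,0,0]}], "claw": 0}}

```text
clock: 32.95
position: [0.5261, 0.2629, 0.1967]
ee_rot: [0.769, 0.64, 0.0, 0.0]
ft_force: [0.1, 0.1, 0.1]
grip_width: 1.002
```

```bash
cat >> h.py <<'E'
def bores(n,box,z):
    x,y,w,h=box;c=manip.calibration(n);i=manip.camera(n);cv2.imwrite(f"pics/b_{n}_{manip.get_obs()['clock']:.2f}.png",i);g=cv2.cvtColor(i[y:y+h,x:x+w],cv2.COLOR_BGR2HSV)
    m=((g[...,2]>120)&(g[...,1]<50)).astype(np.uint8)*255
    cs,hi=cv2.findContours(m,cv2.RETR_CCOMP,cv2.CHAIN_APPROX_NONE)
    for t,k in zip(cs,hi[0] if hi is not None else []):
        if k[3]>=0 and cv2.contourArea(t)>15:
            r=cv2.minEnclosingCircle(t);u=(r[0][0]+x,r[0][1]+y);print(n,cv2.contourArea(t),np.round(u,1),plane(n,u,z,c).round(3))
E
python3 -c "
from h import *
go(.522,.266,.018)
bores('wrist',(100,0,360,250),.049);bores('side',(170,120,150,150),.049)"
```

```text
t33.0 pos [0.5261 0.2629 0.1967] delta tool mm [  2.4  -4.7 178.7] w 1.002
wrist 16.0 [270.5 197.5] [0.53  0.251 0.049]
wrist 336.0 [284.5 187. ] [0.522 0.267 0.049]
wrist 16.5 [265.  165.5] [0.496 0.252 0.049]
wrist 16.5 [298.5 160. ] [0.497 0.285 0.049]
wrist 20.0 [271.5 133.2] [0.467 0.264 0.049]
wrist 28.0 [240. 116.] [0.446 0.238 0.049]
wrist 20.0 [288.5 100.2] [0.44  0.285 0.049]
wrist 434.0 [262. 108.] [0.443 0.26  0.049]
wrist 21.0 [256.   81.5] [0.419 0.259 0.049]
side 24.5 [231.5 161. ] [0.522 0.269 0.049]
```

Request:
{"api": "servo_tool", "payload": {"moves": [{"travel": [3,-4.5,40],"dr": [0,0,0]},{"travel": [0,0,55],"dr": [0,0,0]},{"travel": [0,0,50],"dr": [0,0,0]},{"travel": [0,0,25],"dr": [0,0,0]},{"travel": [0,0,8],"dr": [0,0,0]},{"travel": [0,0,0],"dr": [0,0,0]}]}}

```text
clock: 33.8
position: [0.522, 0.2684, 0.0191]
ee_rot: [0.768, 0.64, 0.0, 0.0]
ft_force: [-0.5, 0.5, 0.2]
grip_width: 1.0
```

Request:
{"api": "servo_tool", "payload": {"moves": [{"travel": [0,0,0],"dr": [0,0,0]},{"travel": [0,0,0],"dr": [0,0,0]},{"travel": [0,0,0],"dr": [0,0,0]},{"travel": [0,0,0],"dr": [0,0,0]},{"travel": [0,0,0],"dr": [0,0,0]}], "claw": 1}}

```text
clock: 34.42
position: [0.5219, 0.2691, 0.0194]
ee_rot: [0.768, 0.641, 0.0, 0.0]
ft_force: [-1.0, -0.5, 6.0]
grip_width: 0.385
```

```bash
python3 -c "
from h import *
go(.522,.267,.018);st()
a=manip.camera('side');b=manip.camera('scene')
f=lambda i:cv2.resize(i,None,fx=2.2,fy=2.2,interpolation=cv2.INTER_CUBIC)
top=np.hstack([f(a[150:340,240:420]),f(b[170:360,130:310])]);cv2.imwrite('pics/m8.png',top[:, :800])"
```

```text
t34.4 pos [0.5219 0.2691 0.0194] delta tool mm [-2.   0.5  1.4] w 0.385
t34.42 pos [0.5219 0.2691 0.0194] local mm [-98.4 468. ] yaw x 79.67 zax [ 8.e-04  6.e-04 -1.e+00] F [-1.  -0.5  6. ] Ftote [-0.9 -0.7] w 0.385
```

View pics/m8.png

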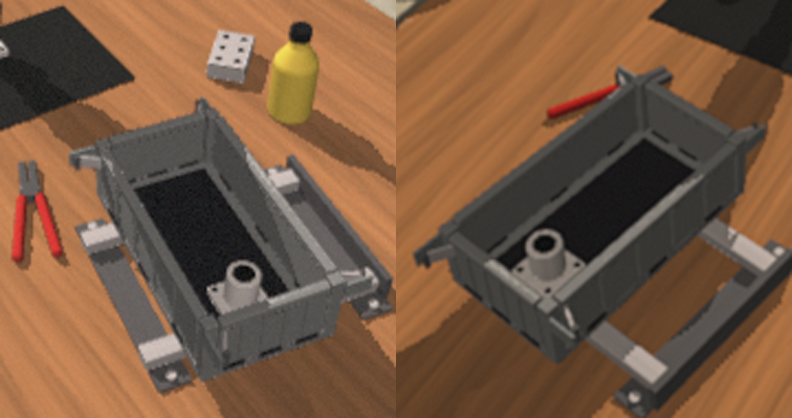

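Request:
{"api": "servo_tool", "payload": {"moves": [{"travel": [0,0,-30],"dr": [0,0,0]},{"travel": [0,0,-50],"dr": [0,0,0]},{"travel": [-10,3,-55],"dr": [0,0,0]},{"travel": [-36,11,-25],"dr": [0,0,0]},{"travel": [-50,12,0],"dr": [0,0,0]},{"travel": [-55,12,0],"dr": [0,0,0]},{"travel": [-55,12,0],"dr": [0,0,0]},{"travel": [-55,12,0],"dr": [0,0,0]},{"travel": [-55,12,0],"dr": [0,0,0]},{"travel": [-55,12,0],"dr": [0,0,0]},{"travel": [-55,12,0],"dr": [0,0,0]},{"travel": [-25,0,0],"dr": [0,0,0]}]}}

```text
clock: 36.02
position: [0.5361, -0.1961, 0.1784]
ee_rot: [0.769, 0.639, -0.001, 0.0]
ft_force: [0.6, 0.7, -1.3]
grip_width: 0.388
```

```bash
python3 -c "
from h import *
st()
p,e=tri('side',(350.5,272.7),'scene',(196.8,280.5));print(p,e)
d=p[:2]-C;u=np.array([np.cos(Y),np.sin(Y)]);print(d@u,d@[-u[1],u[0]])"
```

```text
t36.02 pos [ 0.5361 -0.1961  0.1784] local mm [-1.2 12.9] yaw x 79.44 zax [-4.0e-04 -1.2e-03 -1.0e+00] F [ 0.6  0.7 -1.3] Ftote [0.5 0.8] w 0.388
[ 0.52259357 -0.28078924  0.08235549] 0.004870203872143382
0.0006295772009286611 -0.07285065186734888
```

Request:
{"api": "servo_tool", "payload": {"moves": [{"travel": [-9,0,40],"dr": [0,0,0]},{"travel": [0,0,50],"dr": [0,0,0]},{"travel": [0,0,20],"dr": [0,0,0]},{"travel": [0,0,8],"dr": [0,0,0]},{"travel": [0,0,3],"dr": [0,0,0]},{"travel": [0,0,0],"dr": [0,0,0]}]}}

```text
clock: 36.78
position: [0.5359, -0.2013, 0.0584]
ee_rot: [0.768, 0.641, 0.0, 0.0]
ft_force: [0.0, -0.6, -2.0]
grip_width: 0.387
```

Request:
{"api": "servo_tool", "payload": {"moves": [{"travel": [0,0,2],"dr": [0,0,0]},{"travel": [0,0,1.5],"dr": [0,0,0]},{"travel": [0,0,0],"dr": [0,0,0]}]}}

```text
clock: 37.15
position: [0.5354, -0.2012, 0.0541]
ee_rot: [0.768, 0.641, 0.0, -0.0]
ft_force: [-0.1, 0.2, -2.1]
grip_width: 0.384
```

Request:
{"api": "servo_tool", "payload": {"moves": [{"travel": [0,0,1],"dr": [0,0,0]},{"travel": [0,0,0],"dr": [0,0,0]}]}}

```text
clock: 37.4
position: [0.5354, -0.2012, 0.053]
ee_rot: [0.768, 0.641, -0.0, -0.0]
ft_force: [0.4, -0.6, -1.4]
grip_width: 0.384
```

Request:
{"api": "servo_tool", "payload": {"moves": [{"travel": [-5,0,0],"dr": [0,0,0]},{"travel": [0,0,0.7],"dr": [0,0,0]},{"travel": [0,0,0],"dr": [0,0,0]}]}}

```text
clock: 37.78
position: [0.5345, -0.2064, 0.0524]
ee_rot: [0.768, 0.64, 0.0, 0.0]
ft_force: [-0.4, -1.0, -0.2]
grip_width: 0.387
```

Request:
{"api": "servo_tool", "payload": {"moves": [{"travel": [0,0,0.7],"dr": [0,0,0]},{"travel": [0,0,0],"dr": [0,0,0]}]}}

```text
clock: 38.02
position: [0.5346, -0.2064, 0.0524]
ee_rot: [0.768, 0.64, 0.0, 0.0]
ft_force: [-3.7, -0.9, 7.4]
grip_width: 0.382
```

Request:
{"api": "servo_tool", "payload": {"moves": [{"travel": [0,0,0],"dr": [0,0,0]},{"travel": [0,0,0],"dr": [0,0,0]},{"travel": [0,0,0],"dr": [0,0,0]}], "claw": 0.5}}

```text
clock: 38.4
position: [0.5346, -0.2059, 0.0515]
ee_rot: [0.768, 0.641, 0.0, -0.0]
ft_force: [0.2, -0.1, -0.8]
grip_width: 0.496
```

Request:
{"api": "servo_tool", "payload": {"moves": [{"travel": [0,0,-12],"dr": [0,0,0]},{"travel": [0,0,-35],"dr": [0,0,0]},{"travel": [0,0,-55],"dr": [0,0,0]},{"travel": [20,-6,-40],"dr": [0,0,0]},{"travel": [55,-21,0],"dr": [0,0,0]},{"travel": [55,-21,0],"dr": [0,0,0]},{"travel": [55,-21,0],"dr": [0,0,0]},{"travel": [55,-21,0],"dr": [0,0,0]},{"travel": [55,-21,0],"dr": [0,0,0]},{"travel": [55,-21,0],"dr": [0,0,0]},{"travel": [55,-21,0],"dr": [0,0,0]},{"travel": [36,-21,0],"dr": [0,0,0]}]}}

```text
clock: 39.9
position: [0.4416, 0.2616, 0.1946]
ee_rot: [0.767, 0.641, 0.001, -0.0]
ft_force: [0.0, 0.3, 0.6]
grip_width: 0.5
```

Request:
{"api": "servo_tool", "payload": {"moves": [{"travel": [0,0,0],"dr": [0,0,0]},{"travel": [0,0,0],"dr": [0,0,0]},{"travel": [0,0,0],"dr": [0,0,0]}], "claw": 0}}

```text
clock: 40.28
position: [0.4431, 0.2577, 0.194]
ee_rot: [0.769, 0.64, 0.0, 0.0]
ft_force: [0.4, 0.7, -0.7]
grip_width: 1.0
```

```bash
python3 -c "
from h import *
go(.443,.259,.018)
bores('wrist',(100,0,360,250),.049)"
```

```text
t40.3 pos [0.4431 0.2577 0.194 ] delta tool mm [  1.3  -0.4 176. ] w 1.000
wrist 22.0 [260.5 190. ] [0.437 0.237 0.049]
wrist 337.0 [283.1 192. ] [0.443 0.259 0.049]
wrist 16.0 [276.3 160.7] [0.41  0.259 0.049]
```

Request:
{"api": "servo_tool", "payload": {"moves": [{"travel": [1,0,40],"dr": [0,0,0]},{"travel": [0,0,55],"dr": [0,0,0]},{"travel": [0,0,50],"dr": [0,0,0]},{"travel": [0,0,23],"dr": [0,0,0]},{"travel": [0,0,7],"dr": [0,0,0]},{"travel": [0,0,0],"dr": [0,0,0]}]}}

```text
clock: 41.08
position: [0.4431, 0.2598, 0.0192]
ee_rot: [0.768, 0.64, 0.0, 0.0]
ft_force: [0.3, 1.1, -0.4]
grip_width: 1.002
```

Request:
{"api": "servo_tool", "payload": {"moves": [{"travel": [0,0,0],"dr": [0,0,0]},{"travel": [0,0,0],"dr": [0,0,0]},{"travel": [0,0,0],"dr": [0,0,0]},{"travel": [0,0,0],"dr": [0,0,0]},{"travel": [0,0,0],"dr": [0,0,0]}], "claw": 1}}

```text
clock: 41.7
position: [0.4429, 0.2602, 0.0194]
ee_rot: [0.768, 0.641, 0.001, -0.0]
ft_force: [-0.9, -0.2, 7.1]
grip_width: 0.381
```

```bash
python3 -c "
from h import *
st()"
```

```text
t41.70 pos [0.4429 0.2602 0.0194] local mm [-174.5  445.2] yaw x 79.68 zax [ 8.e-04  7.e-04 -1.e+00] F [-0.9 -0.2  7.1] Ftote [-0.8 -0.3] w 0.381
```

Request:
{"api": "servo_tool", "payload": {"moves": [{"travel": [0,0,-30],"dr": [0,0,0]},{"travel": [0,0,-50],"dr": [0,0,0]},{"travel": [-6,3,-55],"dr": [0,0,0]},{"travel": [-30,15,-25],"dr": [0,0,0]},{"travel": [-50,24,0],"dr": [0,0,0]},{"travel": [-50,24,0],"dr": [0,0,0]},{"travel": [-50,24,0],"dr": [0,0,0]},{"travel": [-50,24,0],"dr": [0,0,0]},{"travel": [-50,24,0],"dr": [0,0,0]},{"travel": [-50,24,0],"dr": [0,0,0]},{"travel": [-32,12,0],"dr": [0,0,0]},{"travel": [0,0,0],"dr": [0,0,0]}]}}

```text
clock: 43.2
position: [0.5473, -0.1367, 0.1784]
ee_rot: [0.769, 0.639, -0.001, 0.0]
ft_force: [-0.9, 0.6, -1.4]
grip_width: 0.382
```

```bash
python3 -c "
from h import *
st()"
```

```text
t43.20 pos [ 0.5473 -0.1367  0.1784] local mm [-0.9 73.3] yaw x 79.39 zax [-7.0e-04 -1.3e-03 -1.0e+00] F [-0.9  0.6 -1.4] Ftote [-1.   0.4] w 0.382
```

Request:
{"api": "servo_tool", "payload": {"moves": [{"travel": [3,0,40],"dr": [0,0,0]},{"travel": [0,0,50],"dr": [0,0,0]},{"travel": [0,0,20],"dr": [0,0,0]},{"travel": [0,0,8],"dr": [0,0,0]},{"travel": [0,0,3],"dr": [0,0,0]},{"travel": [0,0,0],"dr": [0,0,0]}]}}

```text
clock: 43.95
position: [0.5493, -0.1302, 0.0591]
ee_rot: [0.768, 0.641, 0.001, 0.001]
ft_force: [-2.0, -1.0, 3.3]
grip_width: 0.384
```

Request:
{"api": "servo_tool", "payload": {"moves": [{"travel": [0,0,2],"dr": [0,0,0]},{"travel": [0,0,1.5],"dr": [0,0,0]},{"travel": [0,0,0],"dr": [0,0,0]}]}}

```text
clock: 44.32
position: [0.5509, -0.1306, 0.0582]
ee_rot: [0.768, 0.641, 0.003, 0.002]
ft_force: [-6.9, -0.6, 26.7]
grip_width: 0.387
```

Request:
{"api": "servo_tool", "payload": {"moves": [{"travel": [0,0,1.5],"dr": [0,0,0]},{"travel": [0,0,0.5],"dr": [0,0,0]},{"travel": [0,0,0],"dr": [0,0,0]}]}}

```text
clock: 44.7
position: [0.5524, -0.1308, 0.0579]
ee_rot: [0.768, 0.64, 0.004, 0.003]
ft_force: [-7.6, -1.2, 37.7]
grip_width: 0.387
```

Request:
{"api": "servo_tool", "payload": {"moves": [{"travel": [0,0,-14],"dr": [0,0,0]},{"travel": [-8,0,0],"dr": [0,0,0]},{"travel": [0,0,0],"dr": [0,0,0]},{"travel": [0,0,0],"dr": [0,0,0]}]}}

```text
clock: 45.2
position: [0.5464, -0.1381, 0.0654]
ee_rot: [0.768, 0.641, -0.0, -0.0]
ft_force: [-0.4, -0.5, -1.9]
grip_width: 0.383
```

```bash
python3 -c "
from h import *
st()
a=manip.camera('side');b=manip.camera('scene')
f=lambda i:cv2.resize(i,None,fx=2.2,fy=2.2,interpolation=cv2.INTER_CUBIC)
top=np.hstack([f(a[150:340,240:420]),f(b[170:360,130:310])]);cv2.imwrite('pics/m9.png',top[:, :800])"
```

```text
t45.20 pos [ 0.5464 -0.1381  0.0654] local mm [-1.5 71.8] yaw x 79.67 zax [-1.3e-03  2.0e-04 -1.0e+00] F [-0.4 -0.5 -1.9] Ftote [-0.3 -0.6] w 0.383
```

View pics/m9.png

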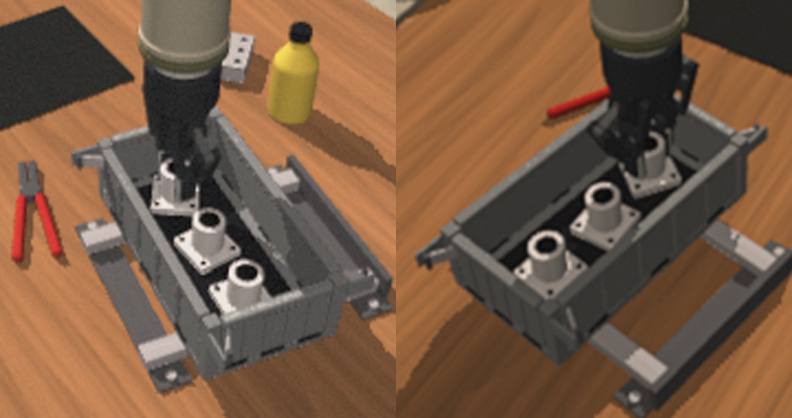

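Request:
{"api": "servo_tool", "payload": {"moves": [{"travel": [0,0,5],"dr": [0,0,0]},{"travel": [0,0,3],"dr": [0,0,0]},{"travel": [0,0,0],"dr": [0,0,0]}]}}

```text
clock: 45.68
position: [0.5466, -0.1381, 0.0577]
ee_rot: [0.768, 0.641, -0.0, -0.0]
ft_force: [-0.0, -0.0, -1.0]
grip_width: 0.385
```

Request:
{"api": "servo_tool", "payload": {"moves": [{"travel": [0,0,2],"dr": [0,0,0]},{"travel": [0,0,0],"dr": [0,0,0]}]}}

```text
clock: 45.92
position: [0.5468, -0.1382, 0.056]
ee_rot: [0.768, 0.641, -0.0, -0.0]
ft_force: [-0.4, -0.3, -1.7]
grip_width: 0.384
```

Request:
{"api": "servo_tool", "payload": {"moves": [{"travel": [0,0,2],"dr": [0,0,0]},{"travel": [0,0,0],"dr": [0,0,0]}]}}

```text
clock: 46.18
position: [0.5468, -0.1382, 0.054]
ee_rot: [0.768, 0.641, -0.0, -0.0]
ft_force: [-0.5, 0.4, -1.9]
grip_width: 0.383
```

Request:
{"api": "servo_tool", "payload": {"moves": [{"travel": [0,0,1],"dr": [0,0,0]},{"travel": [0,0,0.5],"dr": [0,0,0]},{"travel": [0,0,0],"dr": [0,0,0]}]}}

```text
clock: 46.55
position: [0.5468, -0.1382, 0.0526]
ee_rot: [0.768, 0.641, -0.0, -0.0]
ft_force: [-0.6, -0.2, -1.7]
grip_width: 0.385
```

Request:
{"api": "servo_tool", "payload": {"moves": [{"travel": [0,0,0.7],"dr": [0,0,0]},{"travel": [0,0,0],"dr": [0,0,0]}]}}

```text
clock: 46.8
position: [0.5469, -0.1382, 0.0524]
ee_rot: [0.768, 0.641, 0.0, -0.0]
ft_force: [-3.1, 0.3, 4.5]
grip_width: 0.387
```

Request:
{"api": "servo_tool", "payload": {"moves": [{"travel": [0,0,0],"dr": [0,0,0]},{"travel": [0,0,0],"dr": [0,0,0]},{"travel": [0,0,0],"dr": [0,0,0]}], "claw": 0.5}}

```text
clock: 47.18
position: [0.547, -0.1386, 0.0521]
ee_rot: [0.768, 0.64, 0.0, 0.0]
ft_force: [0.1, -2.2, 2.4]
grip_width: 0.501
```

Request:
{"api": "servo_tool", "payload": {"moves": [{"travel": [0,0,-12],"dr": [0,0,0]},{"travel": [0,0,-40],"dr": [0,0,0]},{"travel": [0,0,-55],"dr": [0,0,0]},{"travel": [0,0,-30],"dr": [0,0,0]},{"travel": [-36,-40,0],"dr": [0,0,0]},{"travel": [-36,-40,0],"dr": [0,0,0]},{"travel": [0,-37,0],"dr": [0,0,0]},{"travel": [0,0,0],"dr": [0,0,0]},{"travel": [0,0,0],"dr": [0,0,0]}]}}

```text
clock: 48.3
position: [0.4196, -0.1877, 0.1897]
ee_rot: [0.768, 0.641, 0.001, 0.0]
ft_force: [1.2, 0.5, -0.6]
grip_width: 0.496
```

```bash
python3 -c "
from h import *
st()
a=manip.camera('side');b=manip.camera('scene')
f=lambda i:cv2.resize(i,None,fx=2.2,fy=2.2,interpolation=cv2.INTER_CUBIC)
top=np.hstack([f(a[150:340,240:420]),f(b[170:360,130:310])]);cv2.imwrite('pics/m10.png',top[:, :800])"
```

```text
t48.30 pos [ 0.4196 -0.1877  0.1897] local mm [-117.3    0.3] yaw x 79.72 zax [ 1.6e-03  2.0e-04 -1.0e+00] F [ 1.2  0.5 -0.6] Ftote [1.1 0.7] w 0.496
```

View pics/m10.png

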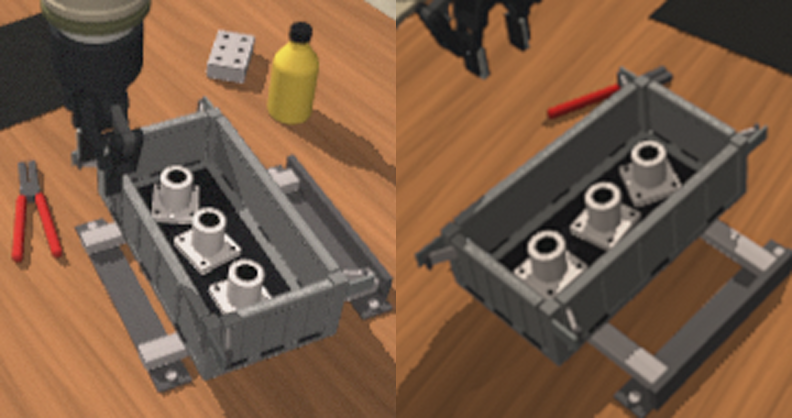

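Request:
{"api": "servo_tool", "payload": {"moves": [{"travel": [0,0,0],"dr": [0,0,0]},{"travel": [0,0,0],"dr": [0,0,0]},{"travel": [0,0,55],"dr": [0,0,0]},{"travel": [0,0,52],"dr": [0,0,0]},{"travel": [0,0,0],"dr": [0,0,0]},{"travel": [0,15,0],"dr": [0,0,0]},{"travel": [0,12,0],"dr": [0,0,0]},{"travel": [0,5,0],"dr": [0,0,0]},{"travel": [0,4,0],"dr": [0,0,0]},{"travel": [0,4,0],"dr": [0,0,0]}], "claw": 1}}

```text
clock: 49.65
position: [0.4582, -0.1953, 0.0821]
ee_rot: [0.768, 0.641, -0.0, -0.0]
ft_force: [-6.9, 1.4, 3.6]
grip_width: 0.001
```

Request:
{"api": "servo_tool", "payload": {"moves": [{"travel": [0,5,0],"dr": [0,0,0]},{"travel": [0,5,0],"dr": [0,0,0]},{"travel": [0,5,0],"dr": [0,0,0]},{"travel": [0,5,0],"dr": [0,0,0]}]}}

```text
clock: 50.15
position: [0.4763, -0.1989, 0.0817]
ee_rot: [0.768, 0.64, -0.001, -0.002]
ft_force: [-9.4, 0.9, 6.2]
grip_width: -0.004
```

```bash
python3 -c "
from h import *
st()"
```

```text
t50.15 pos [ 0.4763 -0.1989  0.0817] local mm [-59.6  -0.6] yaw x 79.63 zax [-0.0035  0.0011 -1.    ] F [-9.4  0.9  6.2] Ftote [-9.4 -0.7] w -0.004
```

Sliding at about 9 N. It starts from about -80, so the end is near +2; I'll continue.

Request:
{"api": "servo_tool", "payload": {"moves": [{"travel": [0,5,0],"dr": [0,0,0]},{"travel": [0,5,0],"dr": [0,0,0]},{"travel": [0,5,0],"dr": [0,0,0]},{"travel": [0,5,0],"dr": [0,0,0]},{"travel": [0,5,0],"dr": [0,0,0]},{"travel": [0,5,0],"dr": [0,0,0]},{"travel": [0,5,0],"dr": [0,0,0]},{"travel": [0,5,0],"dr": [0,0,0]}]}}

```text
clock: 51.15
position: [0.515, -0.2065, 0.0817]
ee_rot: [0.768, 0.64, -0.001, -0.002]
ft_force: [-11.9, 0.5, 8.9]
grip_width: -0.001
```

Request:
{"api": "servo_tool", "payload": {"moves": [{"travel": [0,5,0],"dr": [0,0,0]},{"travel": [0,4,0],"dr": [0,0,0]},{"travel": [0,4,0],"dr": [0,0,0]},{"travel": [0,2,0],"dr": [0,0,0]},{"travel": [0,0,0],"dr": [0,0,0]}]}}

```text
clock: 51.78
position: [0.5301, -0.2094, 0.0817]
ee_rot: [0.768, 0.64, -0.001, -0.001]
ft_force: [-9.0, -1.2, 5.9]
grip_width: 0.004
```

```bash
python3 -c "
from h import *
st()"
```

```text
t51.77 pos [ 0.5301 -0.2094  0.0817] local mm [-4.7 -1.3] yaw x 79.60 zax [-3.6e-03  3.0e-04 -1.0e+00] F [-9.  -1.2  5.9] Ftote [-8.6 -2.8] w 0.004
```

Request:
{"api": "servo_tool", "payload": {"moves": [{"travel": [0,2,0],"dr": [0,0,0]},{"travel": [0,0,0],"dr": [0,0,0]}]}}

```text
clock: 52.02
position: [0.5321, -0.2098, 0.0817]
ee_rot: [0.768, 0.64, -0.001, -0.001]
ft_force: [-7.0, -1.1, 5.5]
grip_width: 0.002
```

Request:
{"api": "servo_tool", "payload": {"moves": [{"travel": [0,2,0],"dr": [0,0,0]},{"travel": [0,0,0],"dr": [0,0,0]}]}}

```text
clock: 52.28
position: [0.5338, -0.2101, 0.0816]
ee_rot: [0.768, 0.64, -0.001, -0.002]
ft_force: [-9.2, -0.1, 6.6]
grip_width: -0.0
```

Request:
{"api": "servo_tool", "payload": {"moves": [{"travel": [0,2,0],"dr": [0,0,0]},{"travel": [0,0,0],"dr": [0,0,0]}]}}

```text
clock: 52.52
position: [0.5339, -0.2102, 0.0815]
ee_rot: [0.768, 0.64, -0.002, -0.003]
ft_force: [-19.3, 2.9, 14.4]
grip_width: -0.001
```

Request:
{"api": "servo_tool", "payload": {"moves": [{"travel": [0,-10,0],"dr": [0,0,0]},{"travel": [0,-40,0],"dr": [0,0,0]},{"travel": [0,-20,-50],"dr": [0,0,0]},{"travel": [0,0,-60],"dr": [0,0,0]},{"travel": [40,-20,-40],"dr": [0,0,0]},{"travel": [50,0,0],"dr": [0,0,0]},{"travel": [55,0,0],"dr": [0,0,0]},{"travel": [55,0,0],"dr": [0,0,0]},{"travel": [55,0,0],"dr": [0,0,0]},{"travel": [55,0,0],"dr": [0,0,0]},{"travel": [40,0,0],"dr": [0,0,0]},{"travel": [0,0,0],"dr": [0,0,0]}]}}

```text
clock: 54.02
position: [0.5116, 0.1543, 0.2315]
ee_rot: [0.766, 0.643, 0.0, -0.0]
ft_force: [0.6, -1.5, 0.6]
grip_width: 0.001
```

```bash
python3 -c "
from h import *
st()
a=manip.camera('side');b=manip.camera('scene')
f=lambda i:cv2.resize(i,None,fx=2,fy=2,interpolation=cv2.INTER_CUBIC)
top=np.hstack([f(a[120:340,240:440]),f(b[160:380,130:330])]);cv2.imwrite('pics/m11.png',top[:, :800])"
```

```text
t54.02 pos [0.5116 0.1543 0.2315] local mm [-87.9 353.3] yaw x 79.98 zax [-4.e-04  8.e-04 -1.e+00] F [ 0.6 -1.5  0.6] Ftote [ 0.9 -1.3] w 0.001
```

View pics/m11.png

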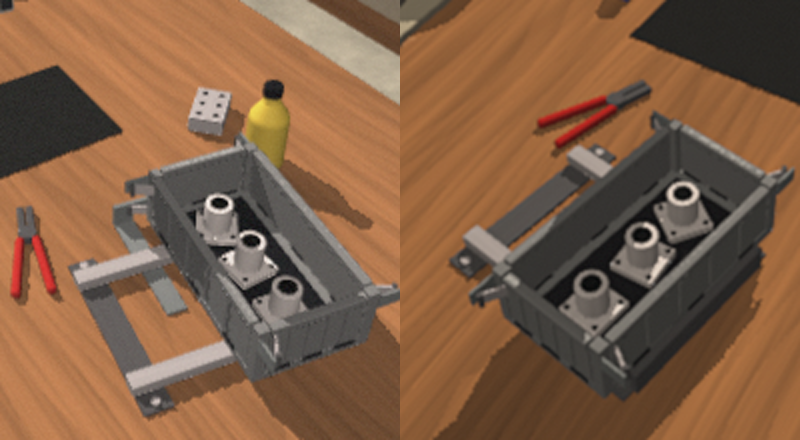

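```bash
python3 -c "
from h import *
print(manip.hand_in())"
```

```text
the job is handed in; nothing more can be done
None
```

The job is handed in, at about 54 s on the clock. All four walls are up, the three housings on the mat are packed in the tote, and the tote has been pushed to the end of its slide.

**What the last checks showed:**
- **Walls:** In the final images all four stand upright.
- **Housings:** All three stand flange-down in the tote and the mat is empty. One of them had been knocked a few centimetres aside before I reached it, so I measured it again before gripping.
- **Tote:** It slid at about 9 N, rising to 12 N in the last stretch. The force then fell to about 7–9 N, which fits the back-stop snapping out. It then met the end buffer and would not move further at 19 N. I judged the snap from these forces only; I did not see the tongue clearly or try pulling the tote back.
- **Oil bottle, pliers and steel block:** They look unmoved in the images.

**What went less smoothly:**
- **Jammed pushes:** My first pushes on the left and right walls jammed against the finger knuckles, with forces on the tool of about 90 N and 38 N. I pushed again at a different angle or height and both walls went in.
- **Right wall:** Opening the gripper after the first placement pressed the right wall from inside with about 22 N. It stayed caught.
- **Last housing:** While I lowered it, the gripper or housing caught on something, reaching about 38 N. I lifted it, shifted it 8 mm and set it down gently.
- **Tote shift:** The tote slid a few millimetres while I raised the back and front walls.

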